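Unpack the pastry carrier into the display rack

TASK

Take the pastry carrier apart: lift off the cover and stand it upright on the middle of the cork mat, then lift out the tart pan, set it flat on the counter and let go of it. Take the pan again and slide it, grip end outwards, fully home into the free, paper-lined bay of the low rack, against the bar at the back. Last, take the sugar dredger out of the carrier's base and stand it upright on top of the rack, tipping nothing over and leaving the other things where they are.

Things in the scene. Friction and masses are not known exactly. Their poses are not given: they have to be found in the camera images.
- carrier: White plastic base of the carrier, fixed, 228 x 158 mm (its x, y), origin on the counter at its centre. Outer rim 66 mm high; inside it, at height 60 mm, a level ledge all round on which the cover and the pan rest. In the middle an open well, 150 x 100 mm (x, y) at the ledge, floor at height 4 mm, in which the dredger stands.
- cover_center (a point): Aluminium cover, a deep upside-down box, open below, 212 x 142 x 80 mm (its x, y, z), walls 4 mm, 0.35 kg; point at its centre, 40 mm above its lower edge. It stands inside the rim of the base on the ledge, over pan and dredger, with 3 to 4 mm play; it must rise straight up 80 mm to clear the pan's bail. Axes parallel to the carrier's at the start.
- cover_knob (a point): Centre of the round black knob on the cover, 28 mm across, 20 mm high, 70 mm above cover_center; its neck below, 14 mm across, leaves 20 mm between knob and cover.
- pan_center (a point): Steel tart pan with four cups: body 120 x 116 mm (its x, y), edges 22 mm high, 0.38 kg; point on its middle line, 31 mm above its underside. Under the cover at the start, its underside on the carrier's ledge (height 60 mm), its x axis nearly parallel to the carrier's. Fixed parts: the bail and the end grip. Overall height 62 mm.
- pan_bail (a point): Middle of the pan's bail, a level steel bar 12 mm thick (pan x), 14 mm high, 105 mm long (pan y) on two uprights, above the pan's centre; point 55 mm above the pan's underside. For lifting the pan level.
- pan_grip (a point): Black end grip of the pan, a bar 16 x 16 mm, 65 mm long, that sticks out from the middle of the pan's -x edge; this point lies 105 mm from the pan's centre towards its -x (45 mm out from the edge), 24 mm above the pan's underside. For sliding the pan.
- dredger_center (a point): Steel sugar dredger, an upright round can 49 mm in diameter, 50 mm high, 0.12 kg, point at its centre, 25 mm up. Stands in the well of the carrier, under the pan.
- mat: Flat cork mat 240 x 160 mm (x, y), 4 mm thick, fixed; origin on the counter under its centre.
- rack: Low dark steel rack, fixed, 125 mm deep, 312 wide, 95 high; origin on the counter at the middle of its front, x into its depth (away from the robot), y left. Two bays centred at y = +76 and -76 mm: each 144 mm wide between 20 mm high runners, 85 mm high under the top (the bail fits under, not a hand holding it), floor the counter itself; stop bar 115 mm from the front. One bay holds a pan of buns.
- rack_top (a point): Middle of the rack's top surface, a close wire grid that things stand on, 125 x 312 mm (x, y), level, at height 95 mm; axes as the rack's. A jar stands in one back corner (about 25 mm back from here and 105 mm towards -y); the rest is free.
- liner: Thin sheet of white paper lying in the rack's free bay; origin on the counter, exactly where the pan's centre is when it is fully home against the stop bar; axes as the rack's (the pan goes in along +x, the grip sticking out to -x, the pan's front edge then 5 mm proud of the rack's front).
- bun_pan: Pan of buns in the other bay, same body and end grip, no bail; origin under the centre of its body. To be left alone.
- jar: Small glass jar on the rack's top, 48 mm in diameter, 60 mm high, origin under its centre. To be left alone.
- mug: White mug, 80 mm across, 85 mm high, origin under its centre, right of the rack. To be left alone.
- cutter: Round steel pastry cutter, a thin ring 50 mm across, 35 mm high, on the counter in front of the carrier, origin under its centre. To be left alone.
- shaker: Steel shaker, 44 mm in diameter, 90 mm high, origin under its centre, beyond the mat. To be left alone.
- bowl: Steel bowl, 110 mm across, origin under its centre, beyond the carrier. To be left alone.
- brush: Pastry brush lying beyond the gap between carrier and rack. To be left alone.

How it is judged (in metres and radians):
On the way, in this order (a step that is already met when the one before it is completed fails the run):
1. the cover stands on the cork mat, let go (horizontal distance between cover_center and mat below 0.05 m and height (world z) of cover_center below 0.052 m and angle between cover_center's own z axis and vertical below 0.08 rad and contact force between the fingers and cover below 0.3 N), for 0.2 s.
2. the tart pan has been lifted out and lies flat on the counter, not yet home, let go (height (world z) of pan_center below 0.04 m and angle between pan_center's own z axis and vertical below 0.08 rad and contact force between the fingers and pan below 0.3 N and linear speed of pan below 0.02 m/s and horizontal distance between pan_center and liner above 0.03 m), for 0.2 s.
3. the tart pan is fully home in the free bay (height (world z) of pan_center below 0.04 m and angle between pan_center's own z axis and vertical below 0.08 rad and x of pan_center in the frame of liner between -0.012 and 0.015 m and y of pan_center in the frame of liner between -0.022 and 0.022 m and angle between the x axis of pan_center and the x axis of liner, either way round below 0.15 rad), for 0.2 s.
4. the dredger stands upright on top of the rack (x of dredger_center in the frame of rack_top between -0.06 and 0.06 m and y of dredger_center in the frame of rack_top between -0.15 and 0.15 m and z of dredger_center in the frame of rack_top between 0.015 and 0.033 m and angle between dredger_center's own z axis and vertical below 0.1 rad), for 0.2 s.
At the end, for the whole second after the job is handed in: Cover upright on the mat, centre within 50 mm of its centre; tart pan flat in the free bay, grip outwards, centre within 12 mm of home along the bay and 22 mm across, straight within 0.15 rad; dredger upright on top of the rack; all released and at rest (all of step 3 and all of step 4 and horizontal distance between cover_center and mat below 0.05 m and height (world z) of cover_center below 0.052 m and angle between cover_center's own z axis and vertical below 0.08 rad and linear speed of each of cover, pan, dredger below 0.02 m/s); the robot touches nothing.
It fails at once if the pan of buns is moved over 20 mm (distance of bun_pan from where it was at the start of the episode above 0.02 m).
It fails at once if a bystander (jar, mug, cutter, shaker, bowl, brush) is moved over 50 mm (distance of any of jar, mug, cutter, shaker, bowl, brush from where it was at the start of the episode above 0.05 m).
It fails at once if the tart pan or the dredger is tipped over 0.6 rad (angle between any of pan_center, dredger_center's own z axis and vertical above 0.6 rad).
It also fails if it takes over 72 s, if anything falls off the work surface, if the arm or the gripper's body presses on something with over 40 N, if the wrist force passes 120 N, or if a joint passes its speed limit or range.

ROBOT

A 6-joint arm with a two-finger parallel gripper is mounted at the origin on the work surface. World frame = base frame: x ahead of the robot, y to its left, z up, the work surface at z = 0. Lengths are in m, angles in degrees, forces in N, time in s.
With the tool pointing down it reaches from about 0.3 to 0.75 m from the base axis. Payload 8.5 kg.
Tool frame: the origin (TCP) lies at the very end of the fingers, on their centre line; the grasp point (between the pads) lies 19 mm behind it (env.grip_point_offset is the distance from the TCP to the grasp point, in m); z points along the fingers, y is the direction in which the jaws open and shut (so a half turn about z gives the same grasp; the last joint's range is limited). The gripper opens to 85 mm and grips with 20 to 120 N. Pads are 22 mm wide; open, the fingers measure 114 mm over their backs; the gripper's body (76 mm by 85 mm) begins 54 mm behind the grasp point. The pads swing forward as they close: fully open they stand 13 mm farther back than shut.
Start: joints at [-12.336, 21.807, 74.336, -0, 83.858, -12.336], TCP at [0.55, 0, 0.201] pointing down, gripper open.
Joint ranges: [-178.18, 178.18], [-50.72, 133.34], [12.68, 142.11], [-81.47, 261.47], [9.98, 163.14], [-165.26, 165.26]. Speed limits (degrees/s): [136.94, 136.94, 180, 180, 180, 180].

INTERFACE

Orientations are given as a 3x3 rotation matrix whose columns are the frame's x, y, z axes.
In Python, from rig import env gives the robot as it stands.
- The arm moves only by the tool move_arm, never from a script. Its argument "moves" is a list of rows, each a list of 4 numbers: the shift along the tool's x, y, z in mm, then the turn about the tool's z in rad. In form: [[tx, ty, tz, spin], ...]. A call has 1 to 20 rows; each row is the pose to reach, as a shift and turn from the pose commanded when the call began, along the tool's axes at that moment; what a row does not reach only later rows make up. A row lasts 1/10 s, in which the tool goes at most 50 mm and 8.59 degrees, less where a joint would pass 70% of its speed; a pose out of reach is approached as far as the arm can. A call with a gripper value outside its range is refused whole. "grip" is the closure, from 0 (fully open) to 1 (shut), set as the call begins (left out, the last holds). The fingers move at their own pace and stop on an object; "grip_force" is the grip in N (left out, the last holds). Time passes only in rows, so rows that repeat a pose let the fingers close. It gives the time, the measured TCP pose, the force and the opening at its end, in the units of the state.
- env.observe(): the state, without advancing time (a new reading comes with each control period).
- env.get_image(name): name is "scene" or "side" or "wrist"; returns the picture (400x640x3 uint8, red, green, blue); there is no depth.
- env.get_calibration(name): a dict with "fovy" (degrees; the focal length in pixels is half the picture's height over the tangent of half this angle, whatever the lens; pixels are square), "cx", "cy" (the principal point, pixels), "extrinsics" (4x4, takes a point from world to camera coordinates); the wrist camera has in their place "tool_from_camera" (4x4, takes a point from camera to tool coordinates, whose origin is the TCP and whose axes are the flange's). Camera axes: x right, y up, looking along -z (the intrinsics and any distortion apply to the point x, -y, -z); pixel columns grow to the right and rows downward; lengths in m; the calibration is good to about 2 mm. A picture is of the moment at which its call begins: read the wrist's pose just before it. get_calibration takes no time and is no camera call.
- env.close_job(): hands the job in, once; it reports no verdict.
Trained networks look in the newest picture that a camera, given by its name, has taken for a name from the list of things; names that differ only in an ending like _2 or _b are one class to them, and where a whole thing is asked for, a point or a joint stands for the part that bears it (a point fixed in the world has none). Each returns a list of dicts, best first, with "conf" (0 to 1); they miss things now and then, are a little off and sometimes report something else, mostly with a low value. They report only what shows in the picture. A call takes as long as a camera call.
- env.silhouettes(camera, name): "region" (400x640 bool, what is visible of it) and "point" ([row, column] in pixels, amid what is visible of it).
- env.tip_of(camera, name): "point" ([row, column] in pixels: a listed point, or the origin of a listed thing).
The state is a dict: "time_s": time; "q": joint angles; "qvel": joint speeds; "joint_efforts": joint torques, N m; "position": TCP position; "tool_rot": TCP orientation; "ft_force": force on the tool from outside, world axes, zero at the start; "wrist_torque": the same for the moment, N m; "grip_width": finger opening in m.
Only numpy, scipy, OpenCV 4.12 (cv2) and the standard library are available. Lean on these libraries where they do the work, as an engineer would, in place of code of your own. Each camera call takes 0.05 s, during which the arm holds its last target.

## Working session

There is one attempt and no reset: what is moved stays moved. The work goes in short steps, Python scripts to look and compute and a tool call to move; the robot and the scene stay as the last step left them, time stands still between calls to the robot, and variables do not carry over. Pictures are saved under pics/ and viewed, and the job is handed in when it is done.

Besides the shell and the picture viewer there is one more tool, called as a command line: name --pt "numbers of a row" for each row, then --argument value for the rest. move_arm: Moves the arm, as the interface text tells. Its arguments: {"type":"object","properties":{"moves":{"type":"array"},"grip":{"type":"number"},"grip_force":{"type":"number"}},"required":["moves"]}

```bash
ls; mkdir -p pics
cat > h.py <<'E'
from rig import env
import numpy as np, cv2
def snap(n,f):
    im=env.get_image(n); cv2.imwrite('pics/'+f,im[:,:,::-1]); return im
def cal(n): 
    return env.get_calibration(n)
def ray(n,rc,st=None):
    c=cal(n); f=200/np.tan(np.radians(c['fovy'])/2)
    d=np.array([(rc[1]-c['cx'])/f,-(rc[0]-c['cy'])/f,-1.])
    if 'extrinsics' in c:
        T=np.linalg.inv(np.array(c['extrinsics']))
    else:
        st=st or env.observe(); W=np.eye(4); W[:3,:3]=st['tool_rot']; W[:3,3]=st['position']
        T=W@np.array(c['tool_from_camera'])
    return T[:3,3],T[:3,:3]@d
def atz(n,rc,z,st=None):
    o,d=ray(n,rc,st); return o+d*(z-o[2])/d[2]
def proj(n,p,st=None):
    c=cal(n); f=200/np.tan(np.radians(c['fovy'])/2)
    if 'extrinsics' in c: T=np.array(c['extrinsics'])
    else:
        st=st or env.observe(); W=np.eye(4); W[:3,:3]=st['tool_rot']; W[:3,3]=st['position']
        T=np.linalg.inv(W@np.array(c['tool_from_camera']))
    q=T[:3,:3]@np.array(p)+T[:3,3]
    return np.array([c['cy']+f*q[1]/q[2], c['cx']-f*q[0]/q[2]])  # row,col
def tri(obs):
    A=np.zeros((3,3));b=np.zeros(3)
    for n,rc in obs:
        o,d=ray(n,rc); d=d/np.linalg.norm(d); M=np.eye(3)-np.outer(d,d); A+=M;b+=M@o
    return np.linalg.solve(A,b)
E
python3 - <<'E'
from h import *
for n in ['scene','side','wrist']:
    snap(n,n+'0.png'); c=cal(n); print(n,{k:(np.round(v,3).tolist() if not isinstance(v,str) else v) for k,v in c.items()})
print(env.observe())
E
```

```text
pics
scene {'fovy': 45.043, 'cx': 315.224, 'cy': 198.248, 'extrinsics': [[-0.108, 0.994, -0.016, 0.096], [-0.826, -0.081, 0.558, 0.432], [0.553, 0.074, 0.83, -1.733], [0.0, 0.0, 0.0, 1.0]]}
side {'fovy': 49.167, 'cx': 317.548, 'cy': 196.302, 'extrinsics': [[1.0, -0.011, -0.003, -0.591], [0.01, 0.603, 0.798, -0.096], [-0.007, -0.798, 0.603, -1.342], [0.0, 0.0, 0.0, 1.0]]}
wrist {'fovy': 70.508, 'cx': 316.305, 'cy': 197.642, 'tool_from_camera': [[-0.0, 0.958, 0.285, 0.073], [1.0, 0.0, -0.0, -0.0], [-0.0, 0.285, -0.958, -0.174], [0.0, 0.0, 0.0, 1.0]]}
{'time_s': 0.15, 'q': array([-1.23349992e+01,  2.18345542e+01,  7.43717574e+01, -1.31405453e-03,
        8.38576465e+01, -1.23360667e+01]), 'qvel': array([ 0.07125245, -0.03998849, -0.20107036,  0.00303291,  0.08090911,
       -0.15272269]), 'joint_efforts': array([ 1.94521621e-03, -4.48624384e+01, -2.31344014e+01, -1.86937300e-04,
        3.77541786e-03, -1.65174959e-05]), 'position': array([5.49751691e-01, 5.27471640e-05, 2.00248619e-01]), 'tool_rot': array([[-2.09805142e-05,  9.99999400e-01, -1.09538207e-03],
       [ 9.99999976e-01,  2.12173384e-05,  2.16191180e-04],
       [ 2.16214292e-04, -1.09537751e-03, -9.99999377e-01]]), 'ft_force': array([ 0.02306895, -0.77210069, -0.02988081]), 'wrist_torque': array([ 0.06674939, -0.00727278, -0.01977124]), 'grip_width': 0.08525212485571725}
```

View pics/scene0.png

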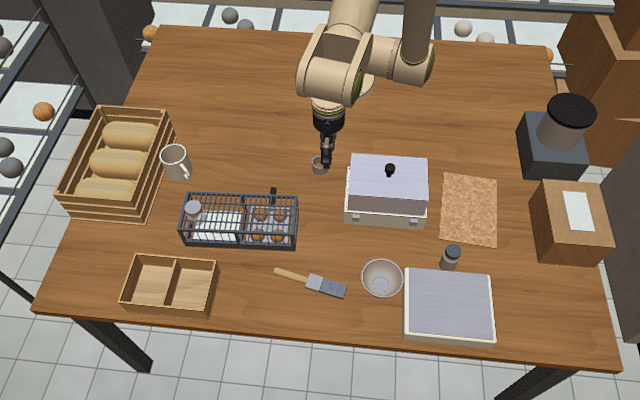

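View pics/side0.png

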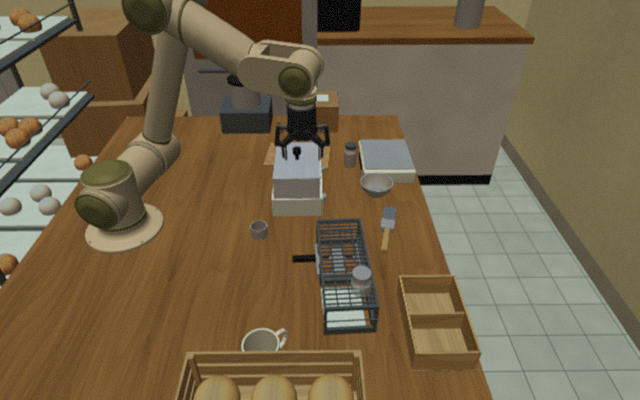

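View pics/wrist0.png

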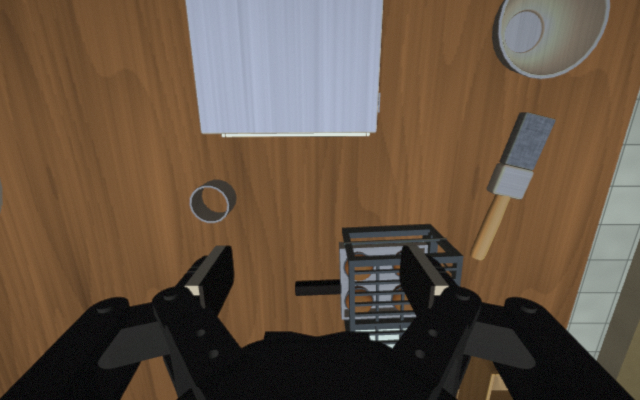

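Run:
```python
from h import *
H={'cover_knob':.18-.0+0.0,'cover_center':.1,'mat':0,'carrier':0,'rack':0,'rack_top':.095,'liner':0,'bun_pan':0,'jar':.095,'mug':0,'cutter':0,'shaker':0,'bowl':0,'brush':0}
H['cover_knob']=.17
for k,z in H.items():
    o=[k]
    for n in ['scene','side']:
        r=env.tip_of(n,k)
        if r:
            for x in r[:2]: o+=[n,round(x['conf'],2),np.round(x['point'],0).tolist(),np.round(atz(n,x['point'],z),3).tolist()[:2]]
    print(*o)
print(env.observe()['time_s'])
```

```text
cover_knob scene 0.93 [170.0, 390.0] [0.53, 0.166] side 0.89 [149.0, 296.0] [0.526, 0.177]
cover_center scene 0.62 [181.0, 387.0] [0.516, 0.164] scene 0.31 [226.0, 216.0] [0.705, -0.283] side 0.74 [233.0, 258.0] [0.432, -0.143] side 0.73 [170.0, 297.0] [0.527, 0.16]
mat scene 0.95 [207.0, 468.0] [0.515, 0.413] side 0.72 [191.0, 376.0] [0.792, 0.175]
carrier scene 0.84 [202.0, 383.0] [0.519, 0.162] side 0.76 [194.0, 298.0] [0.526, 0.163] side 0.39 [191.0, 374.0] [0.785, 0.177]
rack scene 0.73 [211.0, 246.0] [0.593, -0.239] side 0.83 [287.0, 321.0] [0.599, -0.245]
rack_top scene 0.9 [213.0, 236.0] [0.658, -0.238] scene 0.34 [203.0, 382.0] [0.589, 0.152] side 0.86 [258.0, 344.0] [0.657, -0.233]
liner scene 0.57 [224.0, 217.0] [0.645, -0.312] side 0.71 [309.0, 338.0] [0.64, -0.319] side 0.49 [168.0, 296.0] [0.517, 0.326]
bun_pan scene 0.73 [229.0, 269.0] [0.645, -0.161] scene 0.56 [209.0, 237.0] [0.588, -0.265] side 0.96 [266.0, 339.0] [0.649, -0.173] side 0.67 [150.0, 299.0] [0.526, 0.448]
jar scene 0.78 [219.0, 198.0] [0.688, -0.336] side 0.77 [290.0, 360.0] [0.686, -0.338]
mug scene 0.81 [171.0, 182.0] [0.466, -0.466] scene 0.52 [213.0, 236.0] [0.601, -0.266] side 0.66 [192.0, 298.0] [0.528, 0.173] side 0.3 [308.0, 342.0] [0.649, -0.316]
cutter scene 0.7 [166.0, 317.0] [0.403, -0.047] side 0.74 [150.0, 298.0] [0.521, 0.452] side 0.52 [234.0, 255.0] [0.401, -0.035]
shaker scene 0.61 [266.0, 448.0] [0.712, 0.345] side 0.81 [162.0, 346.0] [0.701, 0.362]
bowl scene 0.58 [286.0, 380.0] [0.791, 0.162] side 0.79 [192.0, 375.0] [0.788, 0.174] side 0.52 [194.0, 299.0] [0.531, 0.164]
brush scene 0.79 [280.0, 309.0] [0.791, -0.028] side 0.86 [229.0, 386.0] [0.8, -0.02]
1.55
```

The scene shows the carrier with its cover at about (390,190), the mat at (468,207), and the rack at (240,220) with its free, paper-lined bay on the left, which is −y. The knob is at about (0.528, 0.17). I'll move the wrist camera over it.

move_arm --pt "33 -8 -33 0" --pt "66 -15 -66 0" --pt "100 -23 -100 0" --pt "100 -23 -100 0" --pt "100 -23 -100 0"

```text
time_s: 2.05
position: [0.5269, 0.1005, 0.301]
tool_rot: [[-0.001, 1.0, 0.001], [1.0, 0.001, -0.0], [-0.0, 0.001, -1.0]]
ft_force: [-0.0, -0.1, -0.7]
grip_width: 0.0854
```

Run:
```python
from h import *
st=env.observe(); print(st['position'],st['q'])
snap('wrist','wrist1.png')
for k,z in {'cover_knob':.17,'cover_center':.1,'mat':0,'carrier':0,'rack_top':.095}.items():
    r=env.tip_of('wrist',k)
    for x in r[:2]: print(k,round(x['conf'],2),np.round(x['point'],0).tolist(),np.round(atz('wrist',x['point'],z,st),4))
```

```text
[0.52689859 0.10049188 0.30099906] [-1.84932957e+00  1.74844479e+01  6.45330743e+01 -1.13983125e-02
  9.79215188e+01 -1.93333009e+00]
cover_knob 0.77 [123.0, 319.0] [0.5289 0.1636 0.17  ]
```

View pics/wrist1.png

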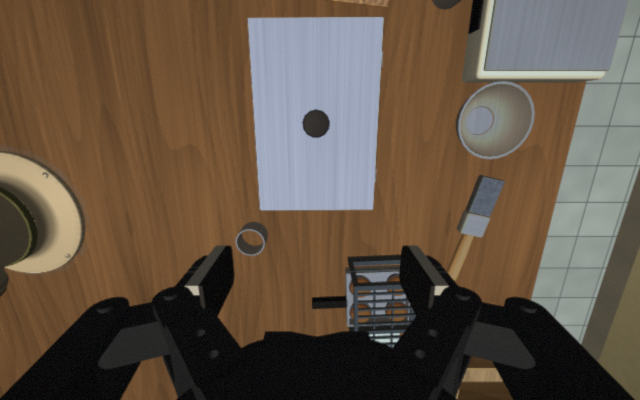

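The wrist picture shows the cover's top corners at about (248,18), (383,16), (372,209) and (260,210), with the knob at (316,123).

Run:
```python
from h import *
st=env.observe()
P=[atz('wrist',(r,c),.14,st)[:2] for c,r in [(248.5,18),(383,17),(372.5,209.5),(260,210)]]
P=np.array(P);print(P.round(4),P.mean(0), np.linalg.norm(np.roll(P,-1,0)-P,axis=1))
for a,b in [(3,0),(2,1)]:
    d=P[b]-P[a];print(np.degrees(np.arctan2(d[1],d[0])))
print(atz('wrist',(123.5,316),.18,st))
# mat in scene: corners
for c,r in [(447,172),(497,176),(496,246),(440,239)]:print(atz('scene',(r,c),0.004).round(3))
# rack corners
for c,r in [(187,192),(298,196)]:print('rack top near',atz('scene',(r,c),.095).round(3))
im=cv2.imread('pics/scene0.png'); cv2.imwrite('pics/s_crop.png',cv2.resize(im[140:260,160:520],None,fx=2.2,fy=2.2,interpolation=cv2.INTER_CUBIC))
```

```text
[[0.4564 0.267 ]
 [0.5955 0.2676]
 [0.5962 0.0575]
 [0.4561 0.057 ]] [0.52605652 0.16229031] [0.13904403 0.21011063 0.14013645 0.20997814]
89.91023136711046
90.20833690364664
[0.52617031 0.16258191 0.18      ]
[0.393 0.355 0.004]
[0.394 0.506 0.004]
[0.639 0.479 0.004]
[0.632 0.325 0.004]
rack top near [ 0.604 -0.39   0.095]
rack top near [ 0.587 -0.079  0.095]
```

View pics/s_crop.png

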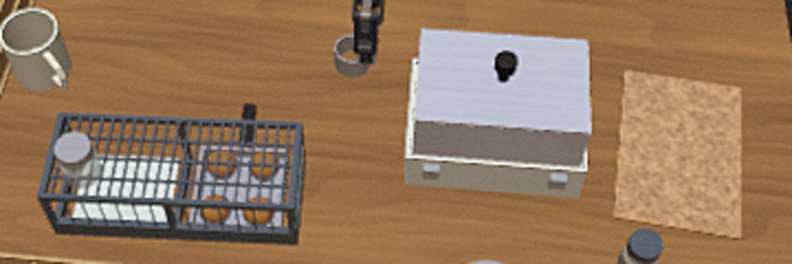

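move_arm --pt "40 -1 20 0" --pt "62 -1 60 0" --pt "62 -1 105 0" --pt "62 -1 135 0" --pt "62 -1 148 0" --pt "62 -1 148 0" --pt "62 -1 148 0" --grip 0.3

```text
time_s: 3.05
position: [0.5264, 0.1617, 0.1532]
tool_rot: [[0.001, 1.0, 0.0], [1.0, -0.001, 0.0], [0.0, 0.0, -1.0]]
ft_force: [0.7, -0.2, 0.5]
grip_width: 0.06
```

Run:
```python
from h import *
print(env.observe()['position'],env.observe()['grip_width']); snap('wrist','w2.png')
```

```text
[0.52639344 0.16171285 0.15315103] 0.05997737838722943
```

View pics/w2.png

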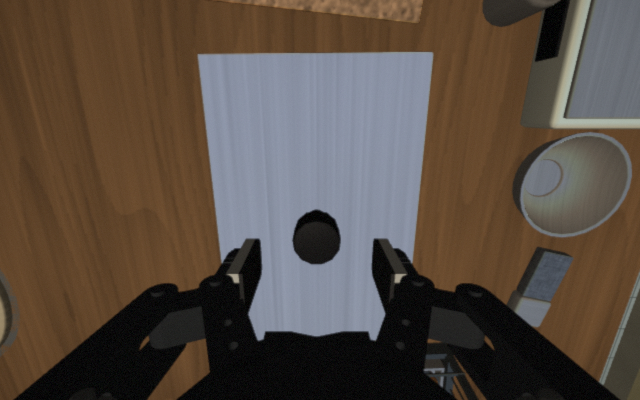

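The knob is centred between the jaws, at about (316,237). I'll grip it.

move_arm --pt "0 0 0 0" --pt "0 0 0 0" --pt "0 0 0 0" --pt "0 0 0 0" --pt "0 0 -3 0" --pt "0 0 -10 0" --pt "0 0 -20 0" --pt "0 0 -20 0" --grip 1 --grip_force 70

```text
time_s: 3.9
position: [0.5268, 0.1621, 0.1746]
tool_rot: [[-0.0, 1.0, 0.003], [1.0, 0.0, 0.0], [0.0, 0.003, -1.0]]
ft_force: [0.3, 0.1, -0.1]
grip_width: 0.0001
```

Run:
```python
from h import *
print(env.observe()['position'],env.observe()['grip_width']); a=snap('wrist','w3.png');b=snap('side','s3.png')
cv2.imwrite('pics/s3c.png',cv2.resize(b[100:230,200:400,::-1],None,fx=4,fy=4))
```

```text
[0.52679893 0.16210566 0.17459184] 5.7660988907660905e-05
```

View pics/w3.png

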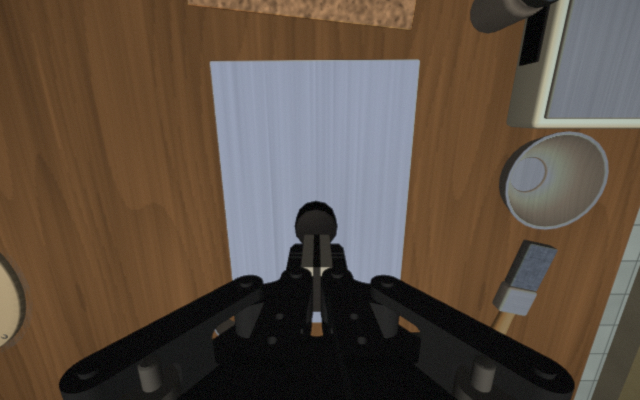

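View pics/s3c.png

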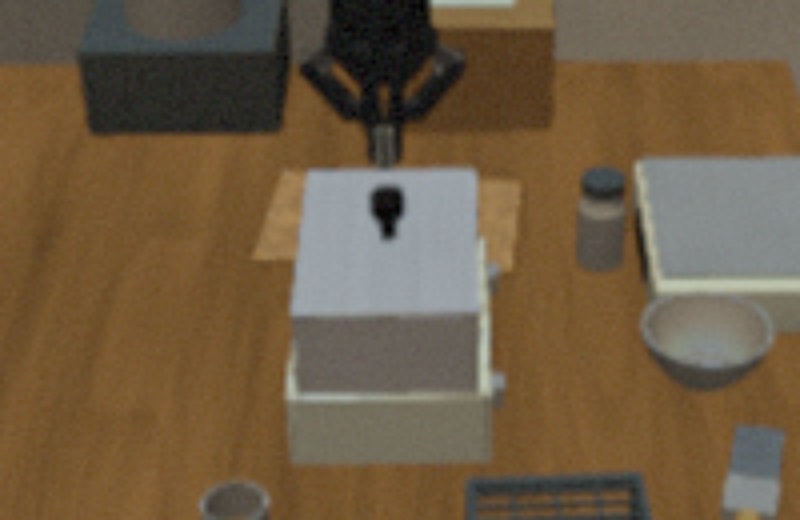

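```bash
python3 - <<'E'
from h import *
st=env.observe();p=st['position']
print(proj('side',p),proj('side',p+[0,0,.019]),proj('wrist',p,st),proj('wrist',p+[0,0,.019],st), proj('scene',p))
print('knob side',proj('side',[.526,.1625,.17]),'scene',proj('scene',[.526,.1625,.17]),'wrist',proj('wrist',[.526,.1625,.17],st))
T=tri([('side',(152,297)),('scene',(169.5,389.5))]);print(T)
print(env.tip_of('side','cover_knob')[:1],env.tip_of('scene','cover_knob')[:1])
snap('scene','c3.png')
E
python3 -c "
import cv2;b=cv2.imread('pics/c3.png');cv2.imwrite('pics/c3c.png',cv2.resize(b[80:240,280:480],None,fx=3.5,fy=3.5))"
```

```text
[150.22620756 295.93970743] [144.96317096 295.73666687] [228.54173533 316.99117872] [240.94604982 317.10549326] [167.99521852 389.13908828]
knob side [151.00675478 295.93700681] scene [168.68745546 389.19164193] wrist [226.05475661 316.78687853]
[0.52815855 0.16309009 0.16713066]
[] [{'point': [170.1, 390.3], 'conf': 0.93}]
```

View pics/c3c.png

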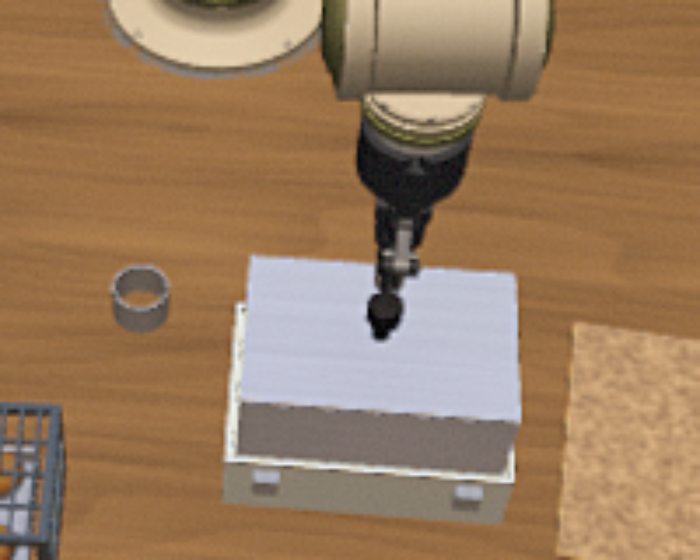

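Run:
```python
from h import *
for s in [(140,296),(141,296),(142,296)]:
  for sc in [(161,390.5),(163,390)]:
    print(tri([('side',s),('scene',sc)]), tri([('side',s),('wrist',(235,317))]))
```

```text
[0.52856446 0.16229141 0.2084234 ] [0.52640974 0.17162882 0.2042613 ]
[0.53044643 0.16231604 0.20633829] [0.52640974 0.17162882 0.2042613 ]
[0.52771633 0.16215479 0.20579477] [0.52638385 0.17036107 0.20143134]
[0.52959617 0.16218673 0.20369343] [0.52638385 0.17036107 0.20143134]
[0.52686758 0.16201413 0.2031635 ] [0.52635794 0.16909202 0.19859849]
[0.52874525 0.16205344 0.20104579] [0.52635794 0.16909202 0.19859849]
```

Run:
```python
import cv2
b=cv2.imread('pics/s3.png');cv2.imwrite('pics/s3d.png',cv2.resize(b[120:170,270:325],None,fx=12,fy=12,interpolation=cv2.INTER_CUBIC))
b=cv2.imread('pics/c3.png');cv2.imwrite('pics/c3d.png',cv2.resize(b[135:185,365:420],None,fx=12,fy=12,interpolation=cv2.INTER_CUBIC))
```

```text
(no output)
```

View pics/s3d.png

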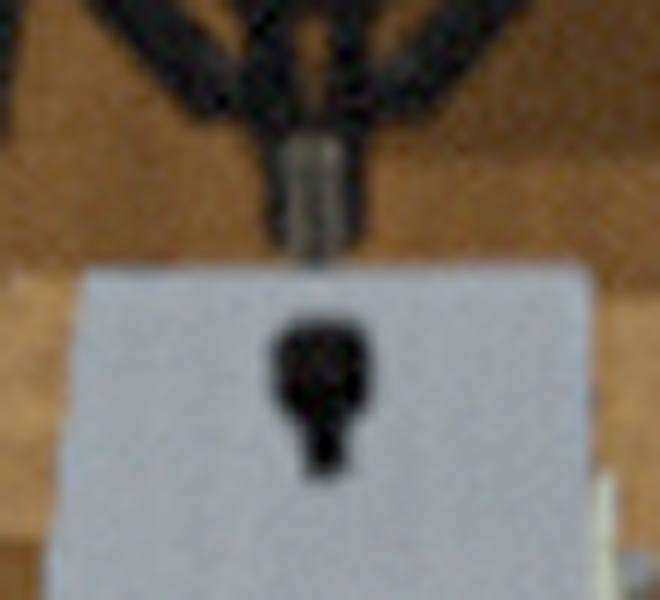

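View pics/c3d.png

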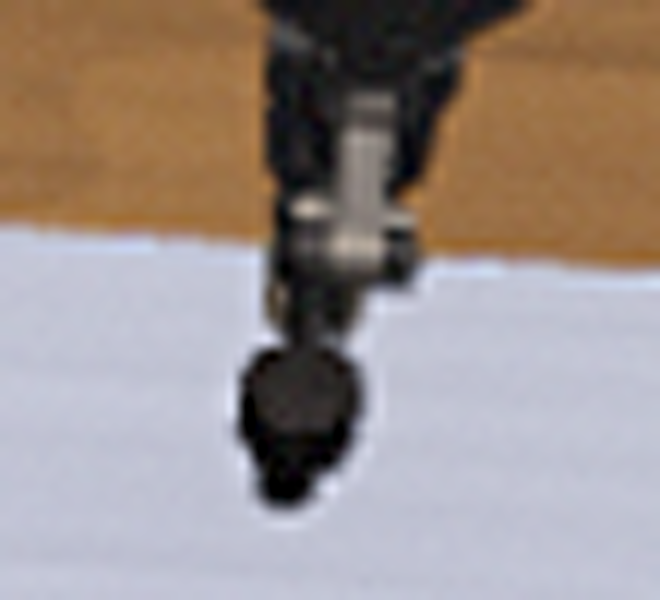

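Run:
```python
from h import *
print(env.grip_point_offset,[a for a in dir(env) if a[0]!='_'],env.observe()['position'],env.observe()['q'],env.observe()['grip_width'])
```

```text
0.0187 ['MotionError', 'close_job', 'get_calibration', 'get_image', 'grip_point_offset', 'observe', 'silhouettes', 'tip_of'] [0.52580867 0.16200239 0.17244251] [4.79269418e+00 2.30989448e+01 7.71192910e+01 8.53726017e-04
 7.98162872e+01 4.79144693e+00] 6.321674134993065e-05
```

move_arm --pt "0 0 0 0"

```text
time_s: 4.25
position: [0.5259, 0.162, 0.1725]
tool_rot: [[-0.0, 1.0, -0.001], [1.0, 0.0, -0.0], [-0.0, -0.001, -1.0]]
ft_force: [-0.1, -0.1, 0.9]
grip_width: -0.0001
```

Run:
```python
from h import *
st=env.observe();print(st['position'],st['q'],st['grip_width'],st['ft_force'])
b=snap('side','s4.png')
cv2.imwrite('pics/s4d.png',cv2.resize(b[120:170,270:325,::-1],None,fx=12,fy=12,interpolation=cv2.INTER_CUBIC))
```

```text
[0.52585422 0.16200259 0.17245338] [4.79216041e+00 2.31019963e+01 7.71123674e+01 1.13693171e-03
 7.98187776e+01 4.79178089e+00] -8.905162671594025e-05 [-0.11110355 -0.13787076  0.86431494]
```

View pics/s4d.png

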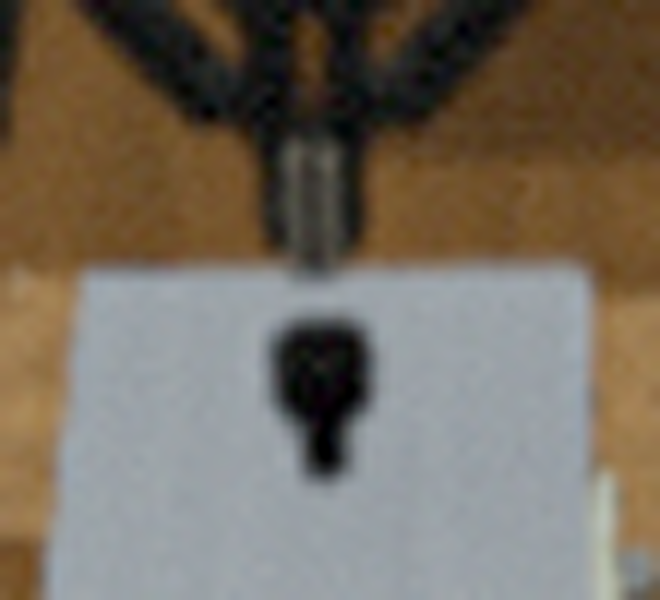

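The fingertips show about 27 mm above the reported TCP, which explains the missed grasp. I'll check the offset by touching the knob's top (z=0.18) with the closed fingers.

move_arm --pt "0 0 8 0" --pt "0 0 15 0" --pt "0 0 17 0" --pt "0 0 18 0" --pt "0 0 18 0"

```text
time_s: 4.8
position: [0.526, 0.162, 0.1546]
tool_rot: [[0.0, 1.0, -0.0], [1.0, -0.0, -0.0], [-0.0, -0.0, -1.0]]
ft_force: [0.2, 0.8, 0.3]
grip_width: 0.0
```

Run:
```python
from h import *
st=env.observe();print(st['position'],st['ft_force'])
b=snap('side','s5.png')
cv2.imwrite('pics/s5d.png',cv2.resize(b[120:170,270:325,::-1],None,fx=12,fy=12,interpolation=cv2.INTER_CUBIC))
```

```text
[0.52599152 0.16199005 0.15458783] [0.23188015 0.79717619 0.28808729]
```

View pics/s5d.png

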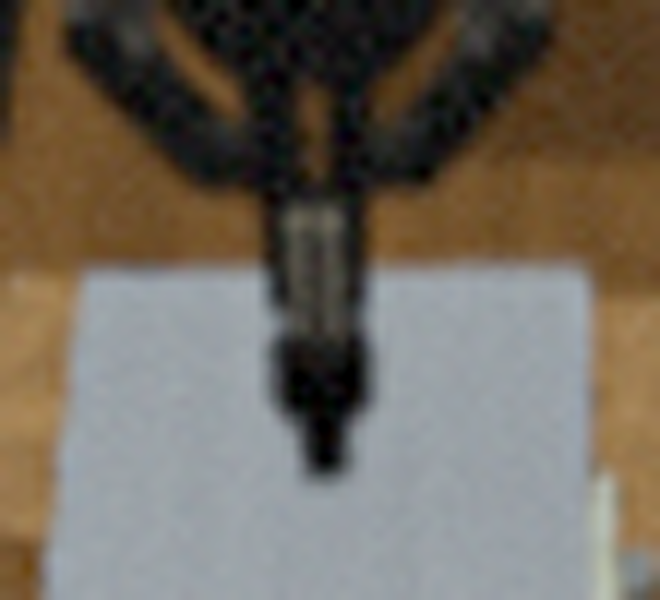

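move_arm --pt "0 0 1 0" --pt "0 0 2 0" --pt "0 0 2.5 0"

```text
time_s: 5.15
position: [0.526, 0.162, 0.1522]
tool_rot: [[-0.0, 1.0, 0.0], [1.0, 0.0, -0.0], [-0.0, 0.0, -1.0]]
ft_force: [-0.1, -0.3, -0.2]
grip_width: 0.0
```

move_arm --pt "0 0 1 0" --pt "0 0 2 0" --pt "0 0 2.5 0"

```text
time_s: 5.45
position: [0.5259, 0.162, 0.1496]
tool_rot: [[-0.0, 1.0, -0.0], [1.0, 0.0, -0.0], [-0.0, -0.0, -1.0]]
ft_force: [0.2, -0.8, 0.3]
grip_width: -0.0002
```

move_arm --pt "0 0 1 0" --pt "0 0 2 0"

```text
time_s: 5.65
position: [0.5261, 0.162, 0.1494]
tool_rot: [[-0.0, 1.0, 0.002], [1.0, 0.0, -0.0], [-0.0, 0.002, -1.0]]
ft_force: [-6.8, -1.8, 18.9]
grip_width: 0.0001
```

move_arm --pt "0 0 1 0" --pt "0 0 2 0"

```text
time_s: 5.85
position: [0.5263, 0.162, 0.1493]
tool_rot: [[-0.0, 1.0, 0.004], [1.0, 0.0, -0.0], [-0.0, 0.004, -1.0]]
ft_force: [-11.9, -2.0, 32.3]
grip_width: -0.0003
```

move_arm --pt "0 0 1 0" --pt "0 0 2 0"

```text
time_s: 6.05
position: [0.5264, 0.162, 0.1492]
tool_rot: [[-0.0, 1.0, 0.006], [1.0, 0.0, -0.0], [-0.0, 0.006, -1.0]]
ft_force: [-16.9, -2.1, 47.4]
grip_width: -0.0004
```

Contact came at a reported z of 0.1495, so the true tips are 30.5 mm behind the reported TCP. I'll apply that offset from here on, starting by backing up, opening and descending again.

move_arm --pt "0 0 -12 0" --pt "0 0 -20 0" --pt "0 0 -20 0" --pt "0 0 -20 0" --pt "0 0 0 0" --pt "0 0 15 0" --pt "0 0 22 0" --pt "0 0 22 0" --grip 0.3

```text
time_s: 6.85
position: [0.5254, 0.1619, 0.1205]
tool_rot: [[0.0, 1.0, -0.003], [1.0, -0.0, -0.0], [-0.0, -0.003, -1.0]]
ft_force: [1.4, -0.7, -0.1]
grip_width: 0.0597
```

move_arm --pt "0 0 0 0" --pt "0 0 0 0" --pt "0 0 0 0" --pt "0 0 0 0" --grip 1 --grip_force 70

```text
time_s: 7.25
position: [0.5265, 0.162, 0.1227]
tool_rot: [[-0.0, 1.0, 0.002], [1.0, 0.0, 0.0], [0.0, 0.002, -1.0]]
ft_force: [-0.4, 0.1, 6.2]
grip_width: 0.0259
```

move_arm --pt "0 0 -5 0" --pt "0 0 -15 0" --pt "0 0 -30 0" --pt "0 0 -50 0" --pt "0 0 -70 0" --pt "0 0 -90 0" --pt "0 0 -105 0" --pt "0 0 -105 0"

```text
time_s: 8.05
position: [0.5266, 0.1621, 0.2289]
tool_rot: [[-0.0, 1.0, 0.004], [1.0, 0.0, 0.0], [0.0, 0.004, -1.0]]
ft_force: [0.1, 0.3, -4.1]
grip_width: 0.0262
```

Run:
```python
from h import *
st=env.observe();print(st['position'],st['grip_width'],st['q'])
b=snap('side','s6.png');b=snap('scene','c6.png')
for n in ['scene','side']:
  r=env.tip_of(n,'pan_grip')+env.tip_of(n,'pan_bail')
  print(n,r[:4])
```

```text
[0.52662384 0.16209144 0.22894112] 0.026249214550739097 [4.79444026e+00 2.07462751e+01 7.12792531e+01 1.68321014e-03
 8.77494266e+01 4.79229947e+00]
scene [{'point': [223.9, 216.1], 'conf': 0.22}, {'point': [181.3, 399.3], 'conf': 0.7}]
side [{'point': [184.3, 296.1], 'conf': 0.76}, {'point': [160.1, 296.3], 'conf': 0.73}, {'point': [254.7, 344.5], 'conf': 0.52}]
```

View pics/c6.png

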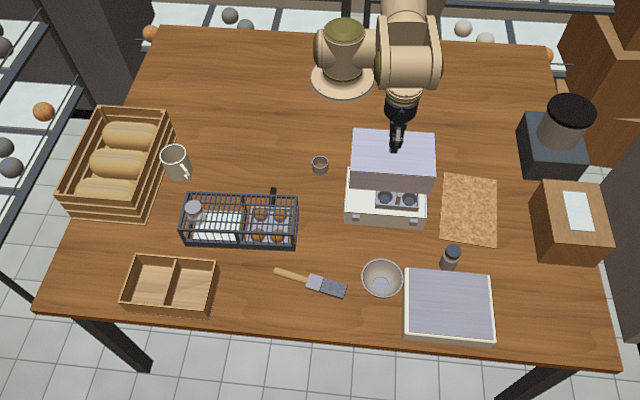

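View pics/s6.png

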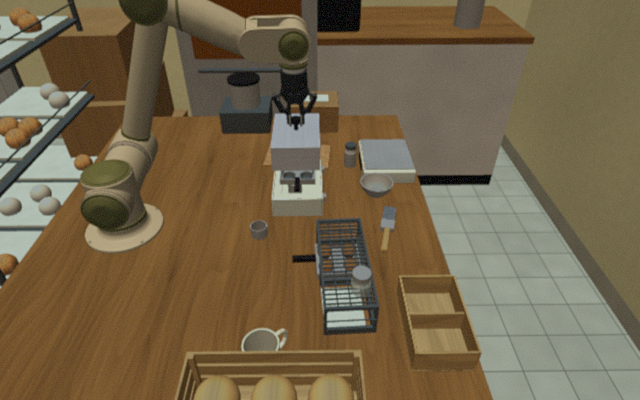

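move_arm --pt "15 -1 0 0" --pt "40 -2 0 -0.1" --pt "70 -4 0 -0.25" --pt "100 -5 0 -0.4" --pt "130 -6 0 -0.55" --pt "160 -8 0 -0.7" --pt "190 -9 0 -0.85" --pt "215 -10 0 -1.0" --pt "235 -11 0 -1.15" --pt "246 -12 0 -1.3" --pt "252 -12 0 -1.4" --pt "252 -12 0 -1.45" --pt "252 -12 20 -1.45" --pt "252 -12 50 -1.45" --pt "252 -12 85 -1.45" --pt "252 -12 115 -1.45" --pt "252 -12 135 -1.45" --pt "252 -12 145 -1.45" --pt "252 -12 145 -1.45"

```text
time_s: 10.25
position: [0.5132, 0.4143, 0.0803]
tool_rot: [[-0.993, 0.12, -0.002], [0.12, 0.993, -0.001], [0.002, -0.001, -1.0]]
ft_force: [-0.0, -0.0, -3.3]
grip_width: 0.0259
```

Run:
```python
from h import *
st=env.observe();print(st['position'],st['grip_width'],st['q'],st['tool_rot'].round(3))
b=snap('scene','c7.png')
```

```text
[0.51319922 0.4142573  0.08031756] 0.02591907634946172 [ 2.86443205e+01  3.83432378e+01  6.53175086e+01  9.12094596e-03
  7.64941617e+01 -5.44569324e+01] [[-0.993  0.12  -0.002]
 [ 0.12   0.993 -0.001]
 [ 0.002 -0.001 -1.   ]]
```

View pics/c7.png

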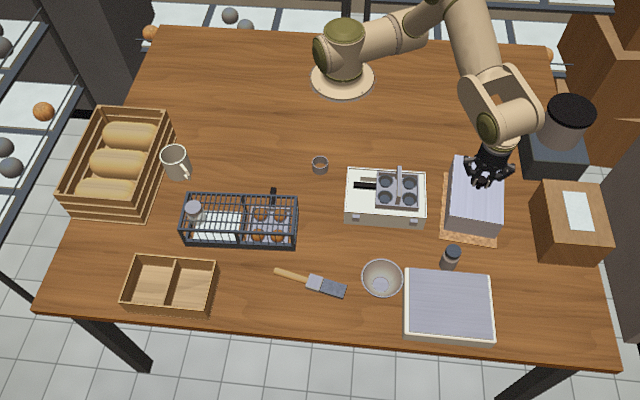

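move_arm --pt "0 0 6 0" --pt "0 0 10 0" --pt "0 0 12 0" --pt "0 0 14 0" --pt "0 0 15 0"

```text
time_s: 10.8
position: [0.514, 0.414, 0.0667]
tool_rot: [[-0.993, 0.121, 0.0], [0.121, 0.993, -0.0], [-0.0, -0.0, -1.0]]
ft_force: [-1.7, -3.6, 3.7]
grip_width: 0.0256
```

move_arm --pt "0 0 -1 0" --pt "0 0 -1 0" --pt "0 0 -1 0" --pt "0 0 -1 0" --pt "0 0 -15 0" --pt "0 0 -45 0" --pt "0 0 -85 0" --pt "0 0 -130 0" --pt "0 0 -160 0" --pt "0 0 -160 0" --grip 0.3

```text
time_s: 11.8
position: [0.5152, 0.4148, 0.2321]
tool_rot: [[-0.993, 0.12, 0.008], [0.12, 0.993, 0.005], [-0.008, 0.006, -1.0]]
ft_force: [0.1, 0.1, -0.5]
grip_width: 0.0592
```

Run:
```python
from h import *
st=env.observe();print(st['position'],st['grip_width'],st['q'],st['tool_rot'].round(3))
b=snap('wrist','w8.png');snap('scene','c8.png');snap('side','s8.png')
for n in ['scene','side','wrist']:
  for k,z in {'cover_center':.044,'pan_bail':.115,'pan_grip':.084,'pan_center':.091,'liner':0}.items():
    r=env.tip_of(n,k)
    for x in r[:2]: print(n,k,round(x['conf'],2),np.round(x['point'],1).tolist(),np.round(atz(n,x['point'],z,st),4))
```

```text
[0.51524651 0.41477364 0.23212008] 0.05924933286565032 [ 2.86008992e+01  3.24340991e+01  5.11588286e+01  1.93368042e-03
  9.58575800e+01 -5.44835372e+01] [[-0.993  0.12   0.008]
 [ 0.12   0.993  0.005]
 [-0.008  0.006 -1.   ]]
scene cover_center 0.66 [198.6, 472.2] [0.5133 0.4128 0.044 ]
scene cover_center 0.61 [166.0, 317.6] [ 0.4384 -0.0407  0.044 ]
scene pan_bail 0.68 [184.1, 398.4] [0.5343 0.194  0.115 ]
scene pan_grip 0.84 [184.8, 359.2] [0.5247 0.0874 0.084 ]
scene pan_grip 0.49 [279.0, 308.5] [ 0.8264 -0.0221  0.084 ]
scene pan_center 0.91 [187.1, 398.0] [0.5272 0.1958 0.091 ]
scene liner 0.72 [225.2, 218.3] [ 0.6473 -0.3085  0.    ]
scene liner 0.32 [189.0, 397.7] [0.4687 0.2056 0.    ]
side cover_center 0.73 [144.0, 293.6] [0.5057 0.4223 0.044 ]
side cover_center 0.22 [186.7, 290.0] [0.5028 0.1459 0.044 ]
side pan_bail 0.79 [160.3, 298.5] [0.5317 0.1948 0.115 ]
side pan_grip 0.73 [185.5, 297.1] [0.5286 0.0965 0.084 ]
side pan_center 0.91 [166.4, 300.7] [0.5382 0.195  0.091 ]
side liner 0.62 [259.6, 344.2] [ 0.6648 -0.1463  0.    ]
side liner 0.59 [306.4, 343.9] [ 0.6542 -0.31    0.    ]
wrist pan_bail 0.77 [220.5, 115.3] [0.5288 0.1923 0.115 ]
wrist pan_grip 0.79 [220.1, 53.8] [0.5285 0.0942 0.084 ]
wrist pan_center 0.77 [209.7, 126.1] [0.5244 0.1902 0.091 ]
wrist liner 0.7 [285.7, 283.9] [0.7094 0.3388 0.    ]
```

View pics/c8.png

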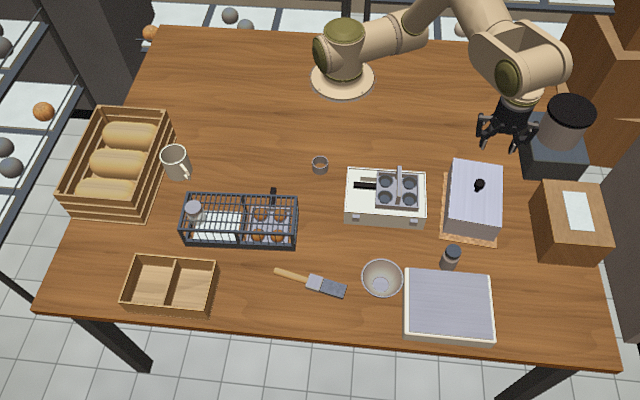

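View pics/s8.png

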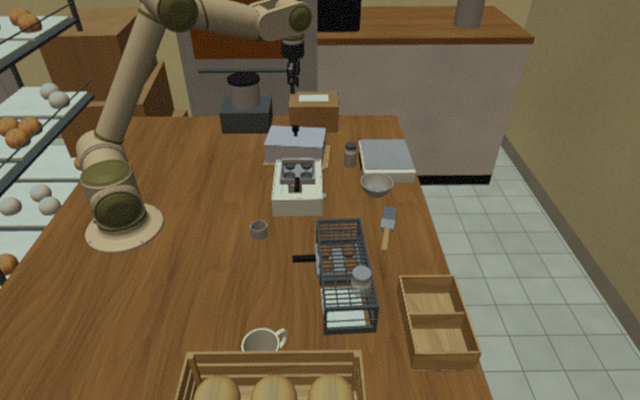

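View pics/w8.png

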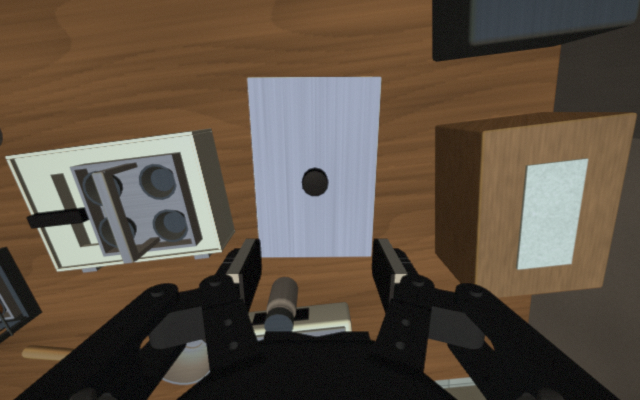

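The cover stands on the mat, with its centre at about (0.513, 0.413). The pan's bail is at about (0.530, 0.193) and its grip points to −y. I'll move over the pan.

move_arm --pt "-12 -35 -10 -0.04" --pt "-28 -85 -20 -0.08" --pt "-44 -133 -20 -0.12" --pt "-60 -180 -20 -0.12" --pt "-71 -215 -20 -0.12" --pt "-71 -215 -20 -0.12" --pt "-71 -215 -20 -0.12" --grip 0.3

```text
time_s: 13.4
position: [0.5587, 0.1914, 0.2469]
tool_rot: [[-1.0, 0.003, 0.0], [0.003, 1.0, 0.0], [-0.0, 0.0, -1.0]]
ft_force: [-0.2, -0.4, -0.2]
grip_width: 0.06
```

Run:
```python
from h import *
st=env.observe();print(st['position'],st['grip_width'],st['q'],st['tool_rot'].round(3))
b=snap('wrist','w9.png')
n='wrist'
for k,z in {'pan_bail':.115,'pan_grip':.084,'pan_center':.091}.items():
    r=env.tip_of(n,k)
    for x in r[:2]: print(n,k,round(x['conf'],2),np.round(x['point'],1).tolist(),np.round(atz(n,x['point'],z,st),4))
```

```text
[0.55873457 0.19137223 0.2468818 ] 0.05998317310502578 [ 7.42351493e+00  2.45133513e+01  6.23750670e+01  1.55827755e-02
  9.31000831e+01 -8.24311721e+01] [[-1.     0.003  0.   ]
 [ 0.003  1.     0.   ]
 [-0.     0.    -1.   ]]
wrist pan_bail 0.96 [152.3, 318.2] [0.5258 0.1939 0.115 ]
wrist pan_bail 0.65 [59.7, 148.8] [0.4346 0.0273 0.115 ]
wrist pan_grip 0.68 [148.8, 235.3] [0.5255 0.0963 0.084 ]
wrist pan_center 0.84 [151.0, 316.7] [0.5275 0.1923 0.091 ]
```

View pics/w9.png

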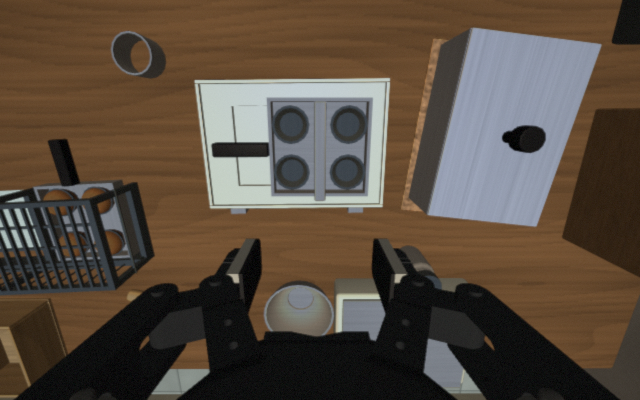

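Run:
```python
from h import *
st=env.observe()
for c,r,z in [(320.5,98.5,.122),(320,198.5,.122),(267,98.5,.082),(372,97,.082),(368,195.5,.082),(270,195.5,.082),(212,150,.092),(268,150,.092)]:
    print(c,r,atz('wrist',(r,c),z,st).round(4))
im=cv2.imread('pics/w9.png');cv2.imwrite('pics/w9c.png',cv2.resize(im[70:220,190:400],None,fx=3.8,fy=3.8,interpolation=cv2.INTER_CUBIC))
```

```text
320.5 98.5 [0.471  0.1977 0.122 ]
320 198.5 [0.575  0.1976 0.122 ]
267 98.5 [0.4691 0.1378 0.082 ]
372 97 [0.4675 0.2563 0.082 ]
368 195.5 [0.5831 0.2579 0.082 ]
270 195.5 [0.5832 0.1359 0.082 ]
212 150 [0.5258 0.0732 0.092 ]
268 150 [0.5257 0.1378 0.092 ]
```

View pics/w9c.png

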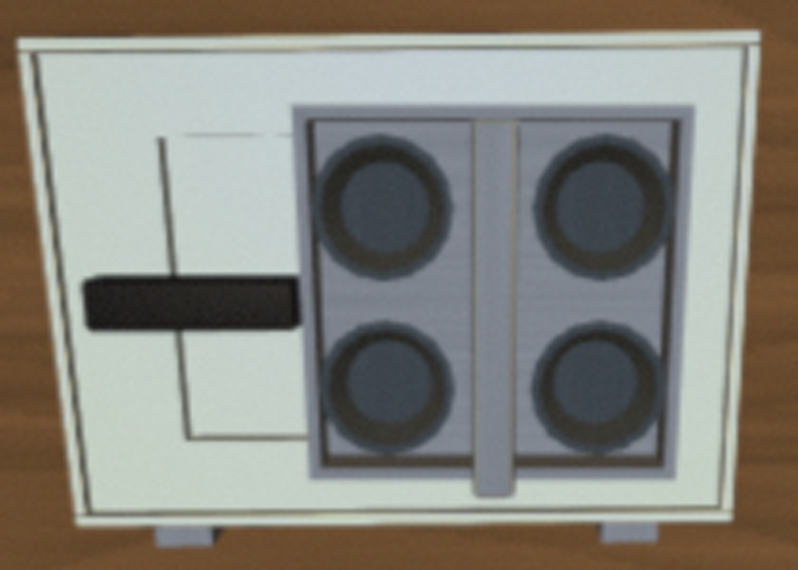

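move_arm --pt "15 3 10 0" --pt "30 5.5 40 0" --pt "34 5.5 80 0" --pt "34 5.5 120 0" --pt "34 5.5 150 0" --pt "34 5.5 170 0" --pt "34 5.5 180 0" --pt "34 5.5 180 0" --pt "34 5.5 180 0" --grip 0.3

```text
time_s: 14.5
position: [0.5251, 0.198, 0.0677]
tool_rot: [[-1.0, 0.0, 0.002], [0.0, 1.0, 0.0], [-0.002, 0.0, -1.0]]
ft_force: [0.1, 0.1, -0.7]
grip_width: 0.0595
```

move_arm --pt "0 0 0 0" --pt "0 0 0 0" --pt "0 0 0 0" --pt "0 0 0 0" --pt "0 0 0 0" --grip 1 --grip_force 90

```text
time_s: 15.0
position: [0.5249, 0.1973, 0.0676]
tool_rot: [[-1.0, 0.001, 0.001], [0.001, 1.0, -0.0], [-0.001, -0.0, -1.0]]
ft_force: [-1.0, -2.6, 5.1]
grip_width: 0.0101
```

move_arm --pt "0 0 -5 0" --pt "0 0 -15 0" --pt "0 0 -35 0" --pt "0 0 -60 0" --pt "0 0 -90 0" --pt "0 0 -105 0" --pt "0 0 -105 0"

```text
time_s: 15.7
position: [0.5254, 0.1978, 0.1742]
tool_rot: [[-1.0, 0.001, 0.004], [0.001, 1.0, 0.001], [-0.004, 0.001, -1.0]]
ft_force: [-0.4, 0.5, -4.6]
grip_width: 0.0101
```

Run:
```python
from h import *
st=env.observe();print(st['position'],st['grip_width'],st['ft_force'])
b=snap('side','s10.png');c=snap('scene','c10.png')
cv2.imwrite('pics/s10d.png',cv2.resize(b[210:335,285:385,::-1],None,fx=5,fy=5,interpolation=cv2.INTER_CUBIC)[:600])
cv2.imwrite('pics/c10d.png',cv2.resize(c[180:255,170:310,::-1],None,fx=5.5,fy=5.5,interpolation=cv2.INTER_CUBIC))
cv2.imwrite('pics/c10e.png',cv2.resize(c[120:260,310:450,::-1],None,fx=4,fy=4,interpolation=cv2.INTER_CUBIC))
```

```text
[0.52539    0.19780407 0.17420907] 0.010113158155202199 [-0.43079093  0.4990811  -4.55184252]
```

View pics/c10e.png

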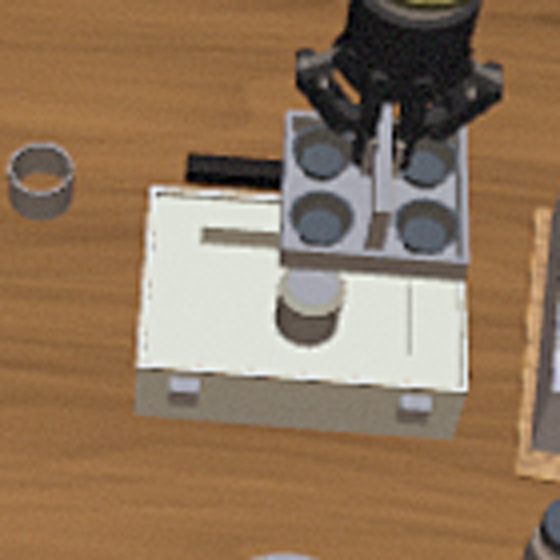

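View pics/s10d.png

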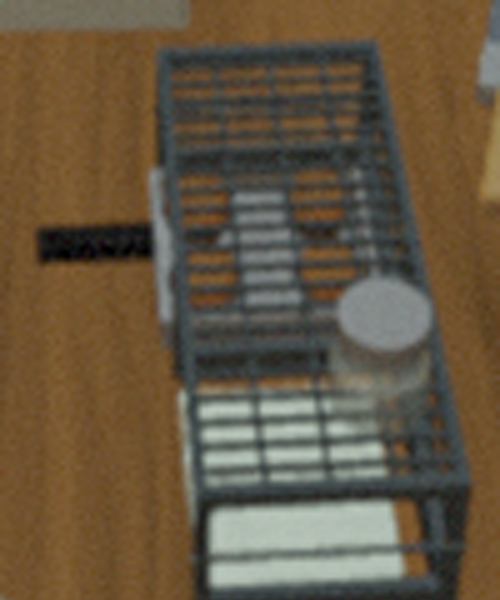

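View pics/c10d.png

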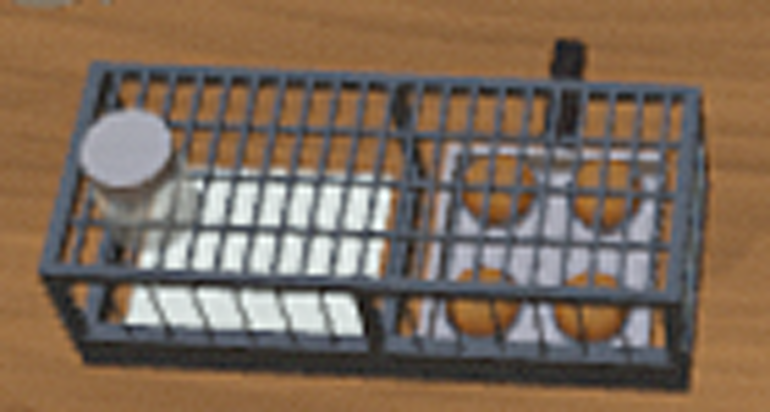

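Run:
```python
from h import *
sc=dict(F_m=(192.6,187.5),F_p=(196.9,297),B_m=(229.5,178),B_p=(233.7,295.5))
sd=dict(F_m=(308,324.5),F_p=(220,317.5),B_m=(306,378),B_p=(219,360.3))
from scipy.optimize import least_squares
M=dict(F_m=(-62.5,-156),F_p=(-62.5,156),B_m=(62.5,-156),B_p=(62.5,156))
def P(v,k):
    c,s=np.cos(v[2]),np.sin(v[2]);a,b=np.array(M[k])/1000
    return np.array([v[0]+c*a-s*b,v[1]+s*a+c*b,.095])
for w in ['scene','side','both']:
    def res(v):
        r=[]
        for k in M:
            if w!='side': r+=list(proj('scene',P(v,k))-sc[k])
            if w!='scene': r+=list(proj('side',P(v,k))-sd[k])
        return r
    o=least_squares(res,[.655,-.235,.05]);v=o.x
    print(w,v[:2],np.degrees(v[2]),np.abs(o.fun).max())
    c,s=np.cos(v[2]),np.sin(v[2]);R=np.array([[c,-s],[s,c]])
    print(' front',v[:2]+R@[-.0625,0],'bay front',v[:2]+R@[-.0625,-.076],'liner',v[:2]+R@[-.0625+.115-.06,-.076])
for k in M: print(k,atz('scene',sc[k],.095).round(3),atz('side',sd[k],.095).round(3))
print(proj('scene',[.5,-.31,.03]))
```

```text
scene [ 0.65633952 -0.23056336] 3.282737823689774 1.4771949939506612
 front [ 0.59394207 -0.23414231] bay front [ 0.59829408 -0.3100176 ] liner [ 0.65320383 -0.30686813]
side [ 0.65693319 -0.2342466 ] 2.211437705884346 1.5459950214800813
 front [ 0.59447974 -0.2366583 ] bay front [ 0.59741237 -0.3126017 ] liner [ 0.65237141 -0.3104794 ]
both [ 0.6565337  -0.23210586] 2.6628566092218158 2.1276568055041594
 front [ 0.59410119 -0.23500954] bay front [ 0.59763206 -0.31092747] liner [ 0.65257267 -0.30837224]
F_m [ 0.606 -0.388  0.095] [ 0.603 -0.39   0.095]
F_p [ 0.59  -0.081  0.095] [ 0.591 -0.085  0.095]
B_m [ 0.725 -0.383  0.095] [ 0.723 -0.386  0.095]
B_p [ 0.707 -0.07   0.095] [ 0.711 -0.083  0.095]
[178.20938873 226.69798723]
```

move_arm --pt "1 -10 0 0" --pt "2 -35 0 0.1" --pt "4 -75 0 0.22" --pt "6 -120 0 0.34" --pt "8 -165 0 0.46" --pt "10 -210 0 0.58" --pt "11 -255 0 0.7" --pt "12 -300 0 0.82" --pt "14 -345 0 0.94" --pt "15 -390 0 1.06" --pt "16 -430 0 1.18" --pt "17 -465 0 1.3" --pt "18 -495 0 1.42" --pt "18 -510 0 1.52" --pt "18 -513 0 1.525" --pt "18 -513 20 1.525" --pt "18 -513 50 1.525" --pt "18 -513 80 1.525" --pt "18 -513 100 1.525" --pt "18 -513 110 1.525"

```text
time_s: 17.8
position: [0.5051, -0.3139, 0.0594]
tool_rot: [[-0.048, 0.999, -0.003], [0.999, 0.048, 0.003], [0.003, -0.003, -1.0]]
ft_force: [0.3, 0.2, -3.6]
grip_width: 0.01
```

Run:
```python
from h import *
st=env.observe();print(st['position'],st['grip_width'],st['q'],st['tool_rot'].round(3))
b=snap('scene','c11.png');c=snap('wrist','w11.png')
```

```text
[ 0.50507636 -0.31386458  0.05940703] 0.010019498973596138 [-4.32575218e+01  3.38295454e+01  7.85414710e+01  7.81590781e-03
  6.78856415e+01 -4.60051789e+01] [[-0.048  0.999 -0.003]
 [ 0.999  0.048  0.003]
 [ 0.003 -0.003 -1.   ]]
```

View pics/c11.png

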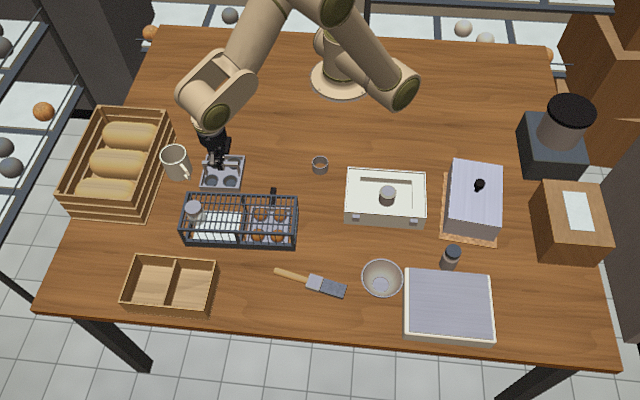

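View pics/w11.png

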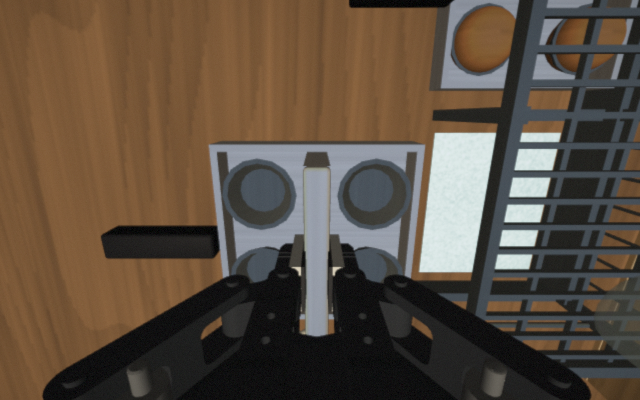

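Run:
```python
from h import *
st=env.observe()
for n,c,r,z in [('liner TL',434,133,0),('liner BL',418,272,0),('runner+ front',433,119,.02),('runner- ',415,281,.02),('rack post front?',520,60,.095),('bunpan corner',432,88,.022),('pan TL',211,143,.074),('pan TR',424,143,.074),('pan grip end',105,243,.08),('grip root',217,243,.08)]:
    print(n,atz('wrist',(r,c),z,st).round(4))
```

```text
liner TL [ 0.5973 -0.2521  0.    ]
liner BL [ 0.6032 -0.379   0.    ]
runner+ front [ 0.5868 -0.2414  0.02  ]
runner-  [ 0.5933 -0.3762  0.02  ]
rack post front? [ 0.5919 -0.2144  0.095 ]
bunpan corner [ 0.5819 -0.2206  0.022 ]
pan TL [ 0.4437 -0.2601  0.074 ]
pan TR [ 0.5625 -0.2546  0.074 ]
pan grip end [ 0.3791 -0.3216  0.08  ]
grip root [ 0.446  -0.3184  0.08  ]
```

move_arm --pt "0 0 20 0" --pt "0 0 35 0" --pt "0 0 45 0" --pt "0 0 50 0" --pt "0 0 52 0"

```text
time_s: 18.4
position: [0.5064, -0.3156, 0.01]
tool_rot: [[-0.045, 0.999, 0.0], [0.999, 0.045, -0.0], [-0.0, 0.0, -1.0]]
ft_force: [-0.8, 0.0, -4.4]
grip_width: 0.0101
```

move_arm --pt "0 0 1 0" --pt "0 0 2 0" --pt "0 0 2.5 0"

```text
time_s: 18.7
position: [0.5064, -0.3156, 0.0076]
tool_rot: [[-0.045, 0.999, 0.001], [0.999, 0.045, -0.001], [-0.001, 0.001, -1.0]]
ft_force: [2.2, 0.2, -0.4]
grip_width: 0.0099
```

move_arm --pt "0 0 0 0" --pt "0 0 0 0" --pt "0 0 0 0" --pt "0 0 0 0" --pt "0 0 -15 0" --pt "0 0 -45 0" --pt "0 0 -80 0" --pt "0 -15 -105 -0.15" --pt "0 -30 -110 -0.3" --pt "0 -45 -110 -0.45" --pt "0 -60 -110 -0.6" --pt "0 -72 -110 -0.75" --pt "0 -84 -110 -0.9" --pt "0 -94 -110 -1.05" --pt "0 -100 -110 -1.2" --pt "0 -105 -110 -1.35" --pt "0 -105 -110 -1.5" --pt "0 -105 -110 -1.571" --pt "0 -105 -110 -1.571" --grip 0.3

```text
time_s: 20.6
position: [0.4012, -0.3202, 0.1174]
tool_rot: [[-0.999, -0.046, 0.0], [-0.046, 0.999, -0.0], [-0.0, -0.0, -1.0]]
ft_force: [0.5, 0.2, -0.0]
grip_width: 0.0596
```

Run:
```python
from h import *
st=env.observe();print(st['position'],st['grip_width'],st['q'],st['tool_rot'].round(3))
c=snap('wrist','w12.png');b=snap('scene','c12.png');snap('side','s12.png')
n='wrist'
for n in ['wrist','scene','side']:
  for k,z in {'pan_bail':.055,'pan_grip':.024,'pan_center':.031,'liner':0}.items():
    r=env.tip_of(n,k)
    for x in r[:2]: print(n,k,round(x['conf'],2),np.round(x['point'],1).tolist(),np.round(atz(n,x['point'],z,st),4))
```

```text
[ 0.40123868 -0.3202335   0.11739421] 0.059644102548646674 [-5.18242703e+01  2.27383365e+01  8.78856015e+01 -1.53146262e-03
  6.93566521e+01 -1.44435477e+02] [[-0.999 -0.046  0.   ]
 [-0.046  0.999 -0.   ]
 [-0.    -0.    -1.   ]]
wrist pan_bail 0.68 [305.3, 313.2] [ 0.5088 -0.318   0.055 ]
wrist pan_grip 0.7 [191.9, 314.8] [ 0.4019 -0.3213  0.024 ]
wrist pan_center 0.79 [287.8, 311.6] [ 0.5054 -0.3201  0.031 ]
wrist liner 0.74 [190.7, 317.2] [ 0.4071 -0.3187  0.    ]
scene pan_bail 0.61 [174.9, 224.9] [ 0.5062 -0.3098  0.055 ]
scene pan_bail 0.53 [210.3, 235.3] [ 0.6257 -0.2541  0.055 ]
scene pan_grip 0.58 [153.3, 233.3] [ 0.3982 -0.3116  0.024 ]
scene liner 0.89 [226.4, 216.1] [ 0.6519 -0.314  -0.    ]
side pan_bail 0.91 [294.4, 285.5] [ 0.5103 -0.316   0.055 ]
side pan_bail 0.43 [145.2, 297.1] [0.52   0.3944 0.055 ]
side pan_grip 0.61 [305.6, 244.1] [ 0.4076 -0.3234  0.024 ]
side pan_center 0.59 [303.0, 285.7] [ 0.5099 -0.3225  0.031 ]
side liner 0.58 [308.7, 343.3] [ 0.6523 -0.3171  0.    ]
```

View pics/c12.png

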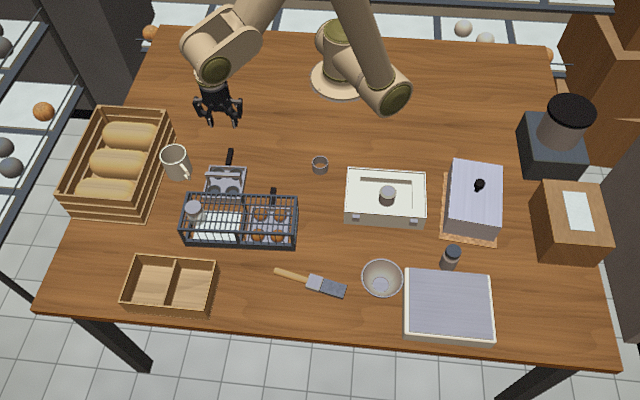

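View pics/w12.png

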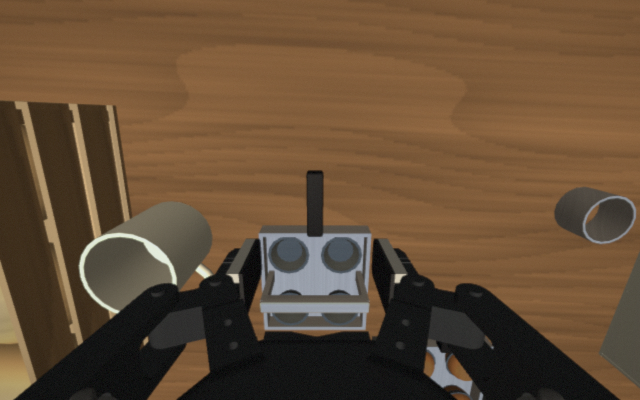

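move_arm --pt "0 0 30 0" --pt "0 0 65 0" --pt "0 0 100 0" --pt "0 0 125 0" --pt "0 0 136 0" --pt "0 0 140 0" --pt "0 0 140 0" --grip 0.3

```text
time_s: 22.05
position: [0.4016, -0.3205, -0.0223]
tool_rot: [[-0.999, -0.045, 0.0], [-0.045, 0.999, -0.001], [-0.0, -0.001, -1.0]]
ft_force: [0.1, 0.1, 0.2]
grip_width: 0.0598
```

move_arm --pt "0 0 0 0" --pt "0 0 0 0" --pt "0 0 0 0" --pt "0 0 0 0" --pt "0 0 0 0" --grip 1 --grip_force 60

```text
time_s: 22.55
position: [0.4016, -0.3207, -0.022]
tool_rot: [[-0.999, -0.045, 0.001], [-0.045, 0.999, -0.001], [-0.001, -0.001, -1.0]]
ft_force: [-0.6, -0.6, 5.8]
grip_width: 0.0146
```

Run:
```python
from h import *
st=env.observe();print(st['position'],st['grip_width'],st['ft_force'])
b=snap('side','s13.png')
cv2.imwrite('pics/s13d.png',cv2.resize(b[230:340,220:390,::-1],None,fx=4.6,fy=4.6,interpolation=cv2.INTER_CUBIC))
```

```text
[ 0.40159062 -0.32066736 -0.02196528] 0.014586586292903438 [-0.56440953 -0.56281591  5.8217397 ]
```

View pics/s13d.png

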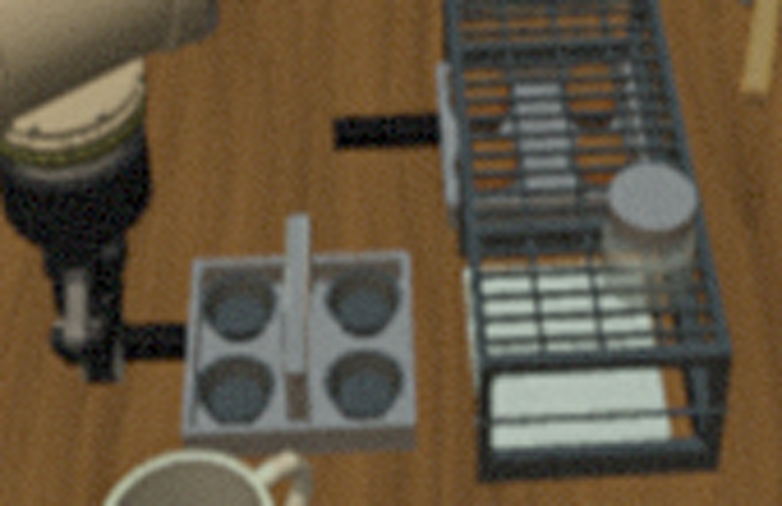

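move_arm --pt "-8 0 -0.5 0" --pt "-22 0 -0.5 0" --pt "-38 0 -0.5 0" --pt "-54 0 -0.5 0" --pt "-70 0 -0.5 0" --pt "-84 0 -0.5 0" --pt "-98 0 -0.5 0" --pt "-110 0 -0.5 0" --pt "-120 0 -0.5 0" --pt "-128 0 -0.5 0" --pt "-128 0 -0.5 0"

```text
time_s: 23.7
position: [0.5302, -0.3144, -0.0219]
tool_rot: [[-0.999, -0.046, 0.002], [-0.046, 0.999, -0.001], [-0.002, -0.001, -1.0]]
ft_force: [2.7, 1.6, 2.5]
grip_width: 0.0147
```

Run:
```python
from h import *
st=env.observe();print(st['position'],st['grip_width'],st['ft_force'])
b=snap('side','s14.png');snap('wrist','w14.png')
cv2.imwrite('pics/s14d.png',cv2.resize(b[230:340,220:390,::-1],None,fx=4.6,fy=4.6,interpolation=cv2.INTER_CUBIC))
```

```text
[ 0.53020672 -0.31443147 -0.02185356] 0.014706632531264573 [2.65324196 1.61587723 2.53463183]
```

View pics/s14d.png

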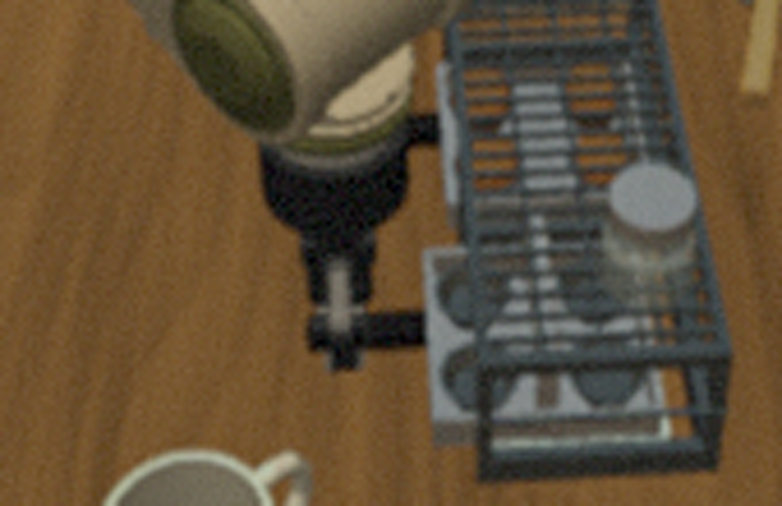

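View pics/w14.png

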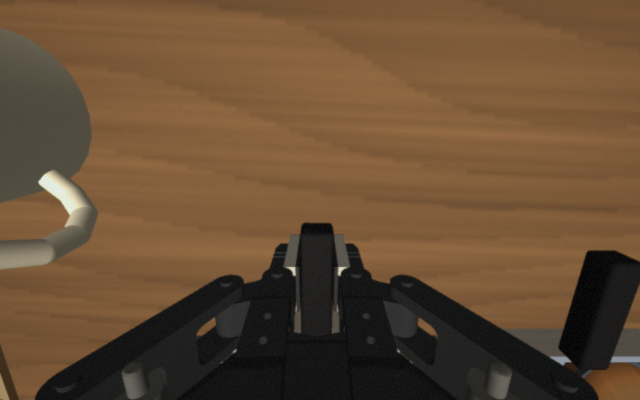

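move_arm --pt "-4 0 0 0" --pt "-8 0 0 0" --pt "-11 0 0 0" --pt "-13 0 0 0"

```text
time_s: 24.2
position: [0.5407, -0.314, -0.0218]
tool_rot: [[-0.999, -0.045, -0.003], [-0.045, 0.999, 0.0], [0.003, 0.0, -1.0]]
ft_force: [-7.3, -0.3, 10.1]
grip_width: 0.0147
```

move_arm --pt "-1.5 0 0 0" --pt "-3 0 0 0"

```text
time_s: 24.4
position: [0.5435, -0.3139, -0.0218]
tool_rot: [[-0.999, -0.045, -0.003], [-0.045, 0.999, 0.0], [0.003, 0.0, -1.0]]
ft_force: [-7.4, -0.3, 8.2]
grip_width: 0.0152
```

move_arm --pt "-1.5 0 0 0" --pt "-3 0 0 0"

```text
time_s: 24.6
position: [0.5453, -0.3138, -0.0218]
tool_rot: [[-0.999, -0.045, -0.006], [-0.045, 0.999, 0.0], [0.006, 0.001, -1.0]]
ft_force: [-19.9, -1.1, 14.1]
grip_width: 0.0147
```

move_arm --pt "-1 0 0 0" --pt "-1 0 0 0"

```text
time_s: 24.8
position: [0.5452, -0.3138, -0.0219]
tool_rot: [[-0.999, -0.045, -0.008], [-0.045, 0.999, 0.001], [0.008, 0.001, -1.0]]
ft_force: [-19.2, -1.8, 13.6]
grip_width: 0.0147
```

Run:
```python
from h import *
st=env.observe();print(st['position'],st['grip_width'],st['ft_force'])
b=snap('side','s15.png');c=snap('scene','c15.png')
cv2.imwrite('pics/s15d.png',cv2.resize(b[230:340,220:390,::-1],None,fx=4.6,fy=4.6,interpolation=cv2.INTER_CUBIC))
cv2.imwrite('pics/c15d.png',cv2.resize(c[140:255,170:310,::-1],None,fx=5,fy=5,interpolation=cv2.INTER_CUBIC))
for n in ['scene','side']:
  for k,z in {'pan_bail':.055,'pan_grip':.024,'pan_center':.031,'liner':0}.items():
    r=env.tip_of(n,k)
    for x in r[:2]: print(n,k,round(x['conf'],2),np.round(x['point'],1).tolist(),np.round(atz(n,x['point'],z,st),4))
```

```text
[ 0.54523116 -0.31381459 -0.02186473] 0.014691796567385713 [-19.24646566  -1.7749226   13.57129188]
scene pan_bail 0.66 [218.4, 212.3] [ 0.6584 -0.3128  0.055 ]
scene pan_grip 0.86 [193.0, 221.3] [ 0.5509 -0.3165  0.024 ]
scene pan_grip 0.3 [211.5, 238.8] [ 0.6098 -0.2519  0.024 ]
scene pan_center 0.82 [222.7, 219.3] [ 0.6565 -0.2978  0.031 ]
scene liner 0.71 [281.5, 309.4] [ 0.7957 -0.0256  0.    ]
side pan_bail 0.84 [292.2, 345.9] [ 0.6572 -0.3112  0.055 ]
side pan_grip 0.58 [300.8, 301.6] [ 0.5485 -0.3105  0.024 ]
side pan_center 0.85 [299.2, 341.8] [ 0.6478 -0.3127  0.031 ]
side liner 0.59 [301.5, 300.7] [ 0.5452 -0.2929  0.    ]
side liner 0.24 [298.2, 343.7] [ 0.6553 -0.2839  0.    ]
```

View pics/s15d.png

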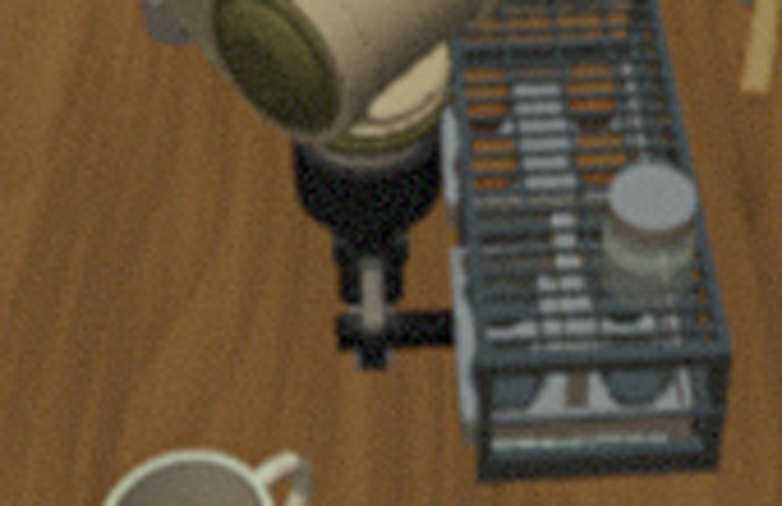

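View pics/c15d.png

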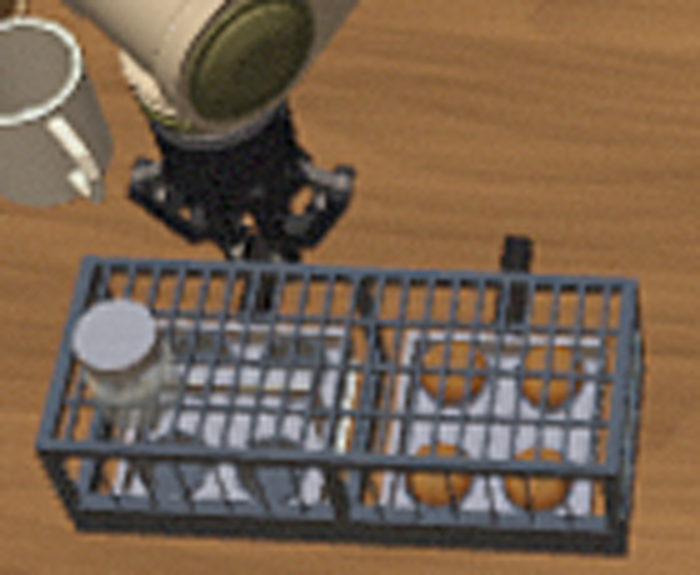

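move_arm --pt "-2 0 -1 0" --pt "-3 0 -1 0" --pt "-3 0 -1 0"

```text
time_s: 25.6
position: [0.5451, -0.314, -0.0218]
tool_rot: [[-0.999, -0.045, -0.014], [-0.045, 0.999, 0.002], [0.014, 0.003, -1.0]]
ft_force: [-30.7, -5.5, 13.5]
grip_width: 0.0145
```

move_arm --pt "2 0 0 0" --pt "4 0 0 0" --pt "6 0 0 0"

```text
time_s: 25.9
position: [0.5453, -0.3139, -0.0216]
tool_rot: [[-0.999, -0.044, -0.001], [-0.044, 0.999, 0.0], [0.001, 0.0, -1.0]]
ft_force: [1.0, -0.2, -1.1]
grip_width: 0.0146
```

move_arm --pt "0 0 0 0" --pt "0 0 0 0" --pt "0 0 0 0" --pt "0 0 0 0" --pt "0 0 -10 0" --pt "0 0 -35 0" --pt "0 0 -75 0" --pt "0 0 -120 0" --pt "0 0 -165 0" --pt "0 0 -205 0" --pt "0 0 -230 0" --grip 0.3

```text
time_s: 27.0
position: [0.5465, -0.3138, 0.2133]
tool_rot: [[-0.999, -0.045, 0.004], [-0.045, 0.999, -0.003], [-0.004, -0.004, -1.0]]
ft_force: [0.7, 0.1, 0.0]
grip_width: 0.0599
```

Run:
```python
from h import *
st=env.observe();print(st['position'],st['grip_width'],st['ft_force'],st['q'])
b=snap('side','s16.png');c=snap('scene','c16.png')
cv2.imwrite('pics/s16d.png',cv2.resize(b[230:340,220:390,::-1],None,fx=4.6,fy=4.6,interpolation=cv2.INTER_CUBIC))
for n in ['scene','side']:
  for k,z in {'pan_bail':.055,'pan_grip':.024,'dredger_center':.029,'bun_pan':0,'rack_top':.095}.items():
    r=env.tip_of(n,k)
    for x in r[:2]: print(n,k,round(x['conf'],2),np.round(x['point'],1).tolist(),np.round(atz(n,x['point'],z,st),4))
print(atz('scene',(190.5,388),.054))
```

```text
[ 0.5464975  -0.31378709  0.21331375] 0.059913185138455644 [0.66086634 0.07570156 0.03966958] [-4.06087726e+01  2.95410763e+01  5.93137742e+01 -1.64128809e-03
  9.08424098e+01 -1.33209694e+02]
scene pan_bail 0.9 [216.9, 214.9] [ 0.6529 -0.3067  0.055 ]
scene pan_grip 0.66 [191.4, 223.6] [ 0.5445 -0.3109  0.024 ]
scene dredger_center 0.72 [196.5, 385.8] [0.5197 0.1681 0.029 ]
scene dredger_center 0.72 [202.8, 382.6] [0.5426 0.1595 0.029 ]
scene bun_pan 0.77 [224.7, 268.7] [ 0.6313 -0.1632  0.    ]
scene bun_pan 0.3 [221.3, 216.0] [ 0.635  -0.3181  0.    ]
scene rack_top 0.92 [213.3, 237.0] [ 0.6593 -0.2363  0.095 ]
side pan_bail 0.7 [292.5, 343.2] [ 0.6506 -0.312   0.055 ]
side pan_grip 0.83 [303.1, 299.6] [ 0.5436 -0.3176  0.024 ]
side dredger_center 0.18 [292.4, 345.0] [ 0.6572 -0.2896  0.029 ]
side bun_pan 0.85 [261.1, 337.2] [ 0.6448 -0.1518  0.    ]
[0.51533543 0.17166008 0.054     ]
```

View pics/s16d.png

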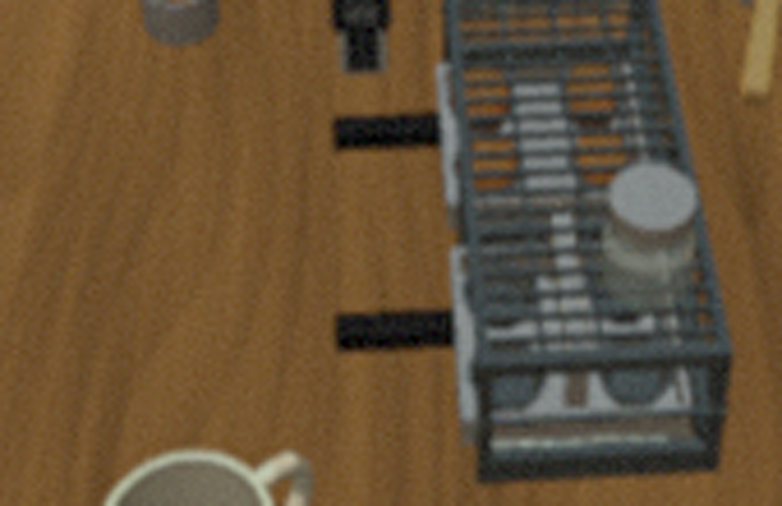

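move_arm --pt "-1 20 0 0.045" --pt "-4 60 0 0.045" --pt "-7 110 0 0.045" --pt "-10 160 0 0.045" --pt "-13 210 0 0.045" --pt "-16 260 0 0.045" --pt "-19 310 0 0.045" --pt "-22 360 0 0.045" --pt "-25 410 0 0.045" --pt "-28 455 0 0.045" --pt "-30 483 0 0.045" --pt "-30 483 0 0.045" --pt "-30 483 0 0.045" --pt "-30 483 0 0.045" --grip 0

```text
time_s: 29.0
position: [0.5544, 0.1692, 0.2087]
tool_rot: [[-1.0, 0.001, -0.0], [0.001, 1.0, -0.0], [0.0, -0.0, -1.0]]
ft_force: [-0.4, -0.2, 0.1]
grip_width: 0.0853
```

Run:
```python
from h import *
st=env.observe();print(st['position'],st['grip_width'],st['q'],st['tool_rot'].round(3))
c=snap('wrist','w17.png');n='wrist'
for x in env.tip_of(n,'dredger_center')[:2]: print(x,atz(n,x['point'],.029,st))
for x in env.silhouettes(n,'dredger_center')[:1]:
    ys,xs=np.nonzero(x['region']);print(x['point'],x['conf'],xs.min(),xs.max(),ys.min(),ys.max())
cv2.imwrite('pics/w17c.png',cv2.resize(c[60:240,180:420,::-1],None,fx=3.2,fy=3.2,interpolation=cv2.INTER_CUBIC))
```

```text
[0.55435652 0.16924712 0.20866165] 0.08530209662552984 [ 5.28915151e+00  2.45299022e+01  6.85937235e+01 -1.49820875e-02
  8.68873821e+01 -8.46610614e+01] [[-1.     0.001 -0.   ]
 [ 0.001  1.    -0.   ]
 [ 0.    -0.    -1.   ]]
{'point': [143.3, 318.3], 'conf': 0.6} [0.5166171  0.17203881 0.029     ]
[144.7, 318.6] 0.81 297 340 121 164
```

View pics/w17c.png

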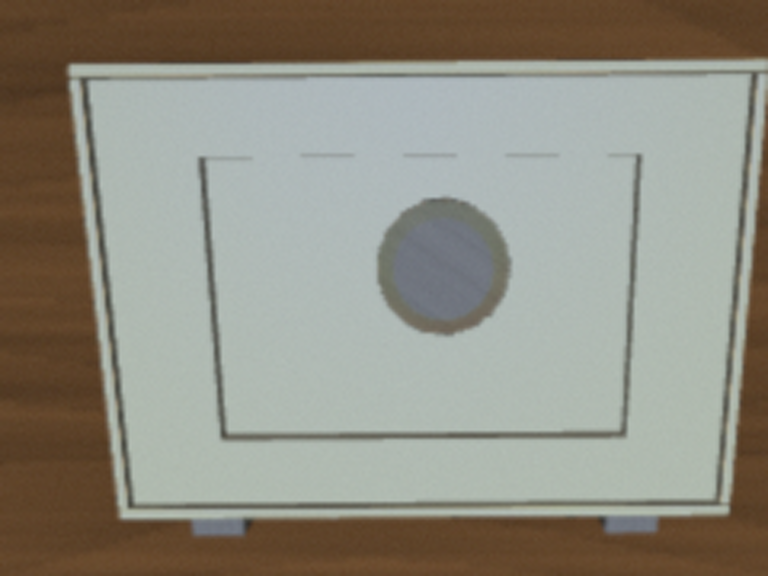

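Run:
```python
from h import *
st=env.observe()
for c,r,z in [(318.7,142.5,.054),(318.7,142.5,.044),(378,140,.06),(246,140,.06)]: print(atz('wrist',(r,c),z,st).round(4))
```

```text
[0.5133 0.1723 0.054 ]
[0.5143 0.1724 0.044 ]
[0.5101 0.2387 0.06  ]
[0.5098 0.0908 0.06  ]
```

move_arm --pt "15 1 20 0" --pt "32 3 55 0" --pt "40 3 95 0" --pt "40 3 130 0" --pt "40 3 160 0" --pt "40 3 160 0" --grip 0.14

```text
time_s: 29.75
position: [0.5123, 0.1723, 0.0457]
tool_rot: [[-1.0, 0.001, -0.007], [0.001, 1.0, -0.001], [0.007, -0.001, -1.0]]
ft_force: [0.5, -0.0, -0.2]
grip_width: 0.0732
```

Run:
```python
from h import *
st=env.observe();print(st['position'],st['grip_width'])
c=snap('wrist','w18.png');snap('side','s18.png')
```

```text
[0.51226418 0.17231343 0.04569134] 0.07322462627916783
```

View pics/w18.png

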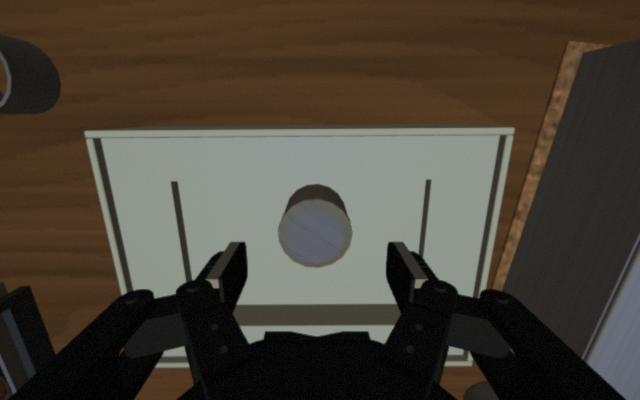

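Run:
```python
from h import *
st=env.observe()
print(atz('wrist',(233,315.5),.054,st), proj('wrist',[.514,.172,.054],st))
```

```text
[0.51603764 0.17277317 0.054     ] [230.08882496 314.29743905]
```

move_arm --pt "-1 0 15 0" --pt "-1 0 30 0" --pt "-1 0 45 0" --pt "-1 0 54 0" --pt "-1 0 58 0" --pt "-1 0 58 0" --pt "-1 0 58 0"

```text
time_s: 30.55
position: [0.5158, 0.1733, -0.0084]
tool_rot: [[-1.0, -0.0, 0.001], [-0.0, 1.0, 0.0], [-0.001, 0.0, -1.0]]
ft_force: [0.2, -0.5, -0.9]
grip_width: 0.0732
```

move_arm --pt "0 0 0 0" --pt "0 0 0 0" --pt "0 0 0 0" --pt "0 0 0 0" --grip 1 --grip_force 35

```text
time_s: 30.95
position: [0.5156, 0.1732, -0.0084]
tool_rot: [[-1.0, -0.0, 0.001], [-0.0, 1.0, -0.0], [-0.001, -0.0, -1.0]]
ft_force: [-1.6, -0.8, 5.7]
grip_width: 0.0476
```

move_arm --pt "0 0 -5 0" --pt "0 0 -15 0" --pt "0 0 -35 0" --pt "0 0 -65 0" --pt "0 0 -100 0" --pt "0 0 -135 0" --pt "0 0 -160 0" --pt "0 0 -170 0" --pt "-8 -20 -170 0" --pt "-20 -55 -170 0" --pt "-35 -95 -170 0" --pt "-50 -135 -170 0" --pt "-65 -175 -170 0" --pt "-80 -215 -170 0" --pt "-95 -255 -170 0" --pt "-110 -295 -170 0" --pt "-122 -330 -170 0" --pt "-130 -352 -170 0" --pt "-132 -358 -170 0" --pt "-132 -358 -170 0"

```text
time_s: 32.95
position: [0.647, -0.185, 0.1597]
tool_rot: [[-1.0, 0.001, -0.002], [0.001, 1.0, 0.001], [0.002, 0.001, -1.0]]
ft_force: [-0.5, -0.5, -1.7]
grip_width: 0.0475
```

Run:
```python
from h import *
st=env.observe();print(st['position'],st['grip_width'],st['q'],st['ft_force'])
snap('wrist','w19.png');snap('scene','c19.png')
b=snap('side','s19.png');cv2.imwrite('pics/s19d.png',cv2.resize(b[160:340,220:400,::-1],None,fx=3.3,fy=3.3,interpolation=cv2.INTER_CUBIC))
```

```text
[ 0.64698025 -0.18499574  0.15966368] 0.047478178910864775 [-2.60179175e+01  3.61019209e+01  5.60827120e+01  1.02695941e-02
  8.79204799e+01 -1.15976535e+02] [-0.49385298 -0.49376557 -1.72126813]
```

View pics/c19.png

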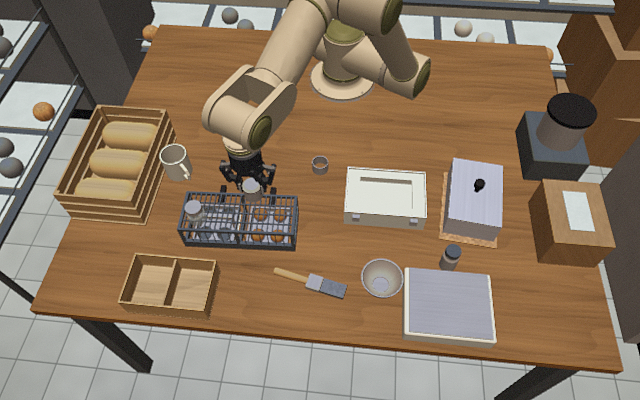

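View pics/s19d.png

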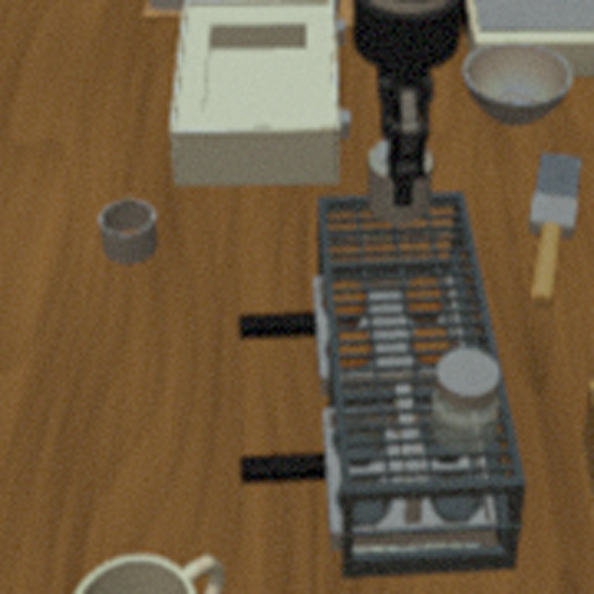

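move_arm --pt "0 0 20 0" --pt "0 0 42 0" --pt "0 0 58 0" --pt "0 0 67 0" --pt "0 0 72 0" --pt "0 0 73 0"

```text
time_s: 33.7
position: [0.6474, -0.1843, 0.0879]
tool_rot: [[-1.0, -0.001, 0.0], [-0.001, 1.0, -0.0], [-0.0, -0.0, -1.0]]
ft_force: [0.1, 0.0, -0.9]
grip_width: 0.0481
```

move_arm --pt "0 0 1 0" --pt "0 0 2 0" --pt "0 0 3 0"

```text
time_s: 34.0
position: [0.6475, -0.1848, 0.0852]
tool_rot: [[-1.0, -0.0, 0.001], [-0.0, 1.0, -0.0], [-0.001, -0.0, -1.0]]
ft_force: [0.2, -0.2, -0.9]
grip_width: 0.0478
```

move_arm --pt "0 0 1 0" --pt "0 0 1.5 0" --pt "0 0 1.5 0"

```text
time_s: 34.3
position: [0.6473, -0.1847, 0.0832]
tool_rot: [[-1.0, -0.0, -0.0], [-0.0, 1.0, 0.0], [0.0, 0.0, -1.0]]
ft_force: [-0.7, -0.0, -1.0]
grip_width: 0.0476
```

move_arm --pt "0 0 0.7 0" --pt "0 0 1.2 0"

```text
time_s: 34.5
position: [0.6474, -0.1848, 0.0826]
tool_rot: [[-1.0, -0.0, 0.001], [-0.0, 1.0, -0.0], [-0.001, -0.0, -1.0]]
ft_force: [-2.1, 1.1, 5.9]
grip_width: 0.0479
```

move_arm --pt "0 0 -1 0" --pt "0 0 -1 0" --pt "0 0 -1 0" --pt "0 0 -1 0" --pt "0 0 -10 0" --pt "0 0 -30 0" --pt "0 0 -60 0" --pt "0 0 -100 0" --pt "10 0 -130 0" --pt "20 0 -140 0" --pt "20 0 -140 0" --grip 0.14

```text
time_s: 35.6
position: [0.6269, -0.1849, 0.224]
tool_rot: [[-1.0, 0.0, 0.003], [0.0, 1.0, -0.001], [-0.003, -0.001, -1.0]]
ft_force: [0.1, 0.5, -0.3]
grip_width: 0.0734
```

Run:
```python
from h import *
st=env.observe();print(st['position'],st['grip_width'],st['time_s'],st['ft_force'])
snap('wrist','w20.png');snap('scene','c20.png');b=snap('side','s20.png')
cv2.imwrite('pics/s20d.png',cv2.resize(b[120:340,220:400,::-1],None,fx=2.7,fy=2.7,interpolation=cv2.INTER_CUBIC))
for n in ['scene','side','wrist']:
  for k,z in {'dredger_center':.12,'pan_bail':.055,'pan_grip':.024,'cover_center':.044,'bun_pan':0,'jar':.095}.items():
    r=env.tip_of(n,k)
    for x in r[:1]: print(n,k,round(x['conf'],2),np.round(x['point'],1).tolist(),np.round(atz(n,x['point'],z,st),4))
```

```text
[ 0.626877   -0.18489862  0.22395999] 0.0734004906872661 35.6 [ 0.06993478  0.52033045 -0.26931458]
scene dredger_center 0.77 [208.5, 257.0] [ 0.6543 -0.1793  0.12  ]
scene pan_bail 0.78 [215.3, 214.3] [ 0.6479 -0.3096  0.055 ]
scene cover_center 0.67 [198.8, 471.8] [0.5141 0.4116 0.044 ]
scene bun_pan 0.89 [225.8, 262.8] [ 0.6366 -0.1796  0.    ]
scene jar 0.91 [221.3, 198.9] [ 0.6943 -0.3334  0.095 ]
side dredger_center 0.7 [236.3, 336.7] [ 0.6393 -0.1807  0.12  ]
side pan_bail 0.79 [294.2, 342.7] [ 0.6491 -0.3173  0.055 ]
side pan_grip 0.62 [300.8, 298.7] [ 0.5413 -0.3104  0.024 ]
side cover_center 0.94 [145.3, 292.8] [0.503  0.4127 0.044 ]
side jar 0.67 [299.1, 341.7] [ 0.6428 -0.3655  0.095 ]
wrist dredger_center 0.58 [209.5, 314.1] [ 0.6496 -0.187   0.12  ]
wrist pan_bail 0.69 [193.0, 214.4] [ 0.6502 -0.313   0.055 ]
wrist pan_grip 0.62 [105.2, 216.8] [ 0.5445 -0.3098  0.024 ]
wrist cover_center 0.52 [35.0, 84.2] [ 0.4706 -0.4432  0.044 ]
wrist bun_pan 0.87 [176.8, 333.7] [ 0.6416 -0.16    0.    ]
wrist jar 0.81 [232.1, 178.2] [ 0.686  -0.3449  0.095 ]
```

View pics/c20.png

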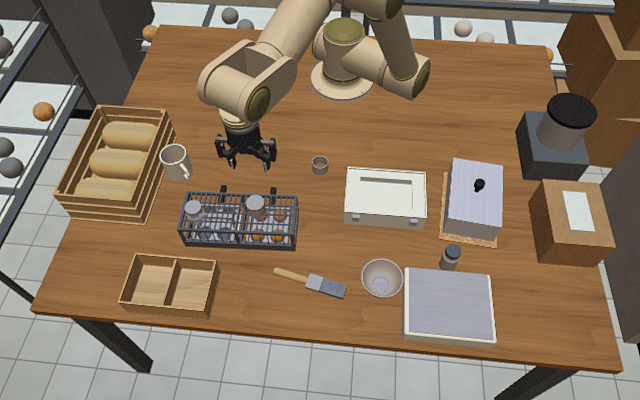

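View pics/s20d.png

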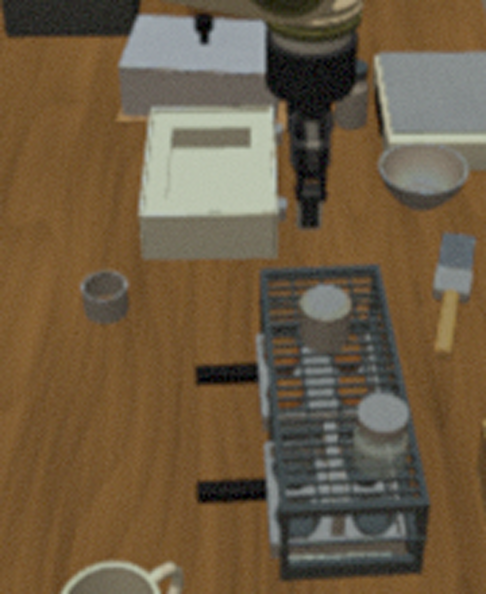

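View pics/w20.png

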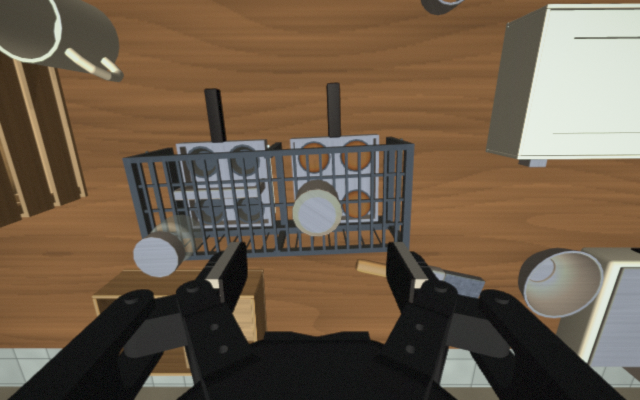

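Run:
```python
from h import *
st=env.observe()
for c,r,z in [(177,144,.022),(267,140,.022),(290,138.5,.022),(378,135.5,.022),(207,90,.032),(333,84,.032),(127,158,.095),(412,145,.095)]: print(c,r,atz('wrist',(r,c),z,st).round(4))
```

```text
177 144 [ 0.5926 -0.3661  0.022 ]
267 140 [ 0.5874 -0.2485  0.022 ]
290 138.5 [ 0.5855 -0.2185  0.022 ]
378 135.5 [ 0.5817 -0.1046  0.022 ]
207 90 [ 0.5273 -0.3161  0.032 ]
333 84 [ 0.5206 -0.1644  0.032 ]
127 158 [ 0.5998 -0.3859  0.095 ]
412 145 [ 0.5861 -0.0838  0.095 ]
```

Run:
```python
from h import *
print(env.close_job())
```

```text
the job is handed in; nothing more can be done
None
```

All four steps were carried out in order and the job was handed in at about 36 s of the 72 s allowed. Handing in returned no verdict.

- **Cover:** it stands upright on the mat, with its centre within about 12 mm of the mat's measured centre. I turned it lengthwise along the mat.
- **Tart pan:** I set it down and released it in front of the free bay. Then I took it by the end grip and slid it in until it met a firm stop, with the push rising to about 30 N. The last wrist picture shows its front edge about 6 mm proud of the rack, against the specified 5 mm, and straight in the bay.
- **Dredger:** it stands upright on the rack top at about (0.650, −0.186), well clear of the jar.
- **Other things:** in the last pictures the mug, cutter, shaker, bowl and brush look unmoved. The bun pan and jar were estimated at only slightly different positions than at the start, within the detector's noise. The gripper is clear of everything.

**What failed or disagreed:**
- **First grasp:** the first try at the knob closed on nothing. The real fingertips sit about 30 mm behind the reported TCP, which I confirmed by touching the knob's top, and I corrected every later grasp for it.
- **Force on the knob:** that touch pressed on the knob with up to about 47 N through the closed fingers. The limits are 40 N for the arm or gripper body and 120 N at the wrist.
- **Detector scatter:** the position estimates differed between cameras by up to about 15 mm. A few reports were plainly wrong, such as the wrist camera's last "cover" and the side camera's last "jar". For the final positions I relied on the pictures and the calibration.

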